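Refit the retaining ring on the inclined mixer spindle

ROBOT

A 6-joint arm with a two-finger parallel gripper is mounted at the origin on the work surface. World frame = base frame: x ahead of the robot, y to its left, z up, the work surface at z = 0. Lengths are in m, angles in degrees, forces in N, time in s.
With the tool pointing down it reaches from about 0.35 to 0.875 m from the base axis. Payload 4.2 kg.
Tool frame: the origin (TCP) lies midway between the tips of the shut fingers; the grasp point (between the pads) lies r.pinch_z behind it (r.pinch_z is the distance from the TCP to the grasp point, in m); z points along the fingers, y is the direction in which the jaws open and shut (so a half turn about z gives the same grasp; the last joint's range is limited). The gripper opens to 87 mm and grips with 3 to 60 N. Pads are 19 mm wide; open, the fingers measure 117 mm over their backs; the gripper's body (75 mm by 190 mm) begins 51 mm behind the grasp point.
Start: joints at [-54.454, 22.042, 0.453, 0, -68.411, -14.817], TCP at [0.221, -0.585, 0.223] pointing down, gripper open.
Joint ranges: [-179.83, 179.83], [-69.29, 118.12], [-61.27, 80.66], [-181.25, 117.63], [-171.15, -9.14], [-177.46, 177.46]. Speed limits (degrees/s): [159.86, 159.86, 180, 180, 180, 180].

INTERFACE

Orientations are given as a 3x3 rotation matrix whose columns are the frame's x, y, z axes.
In Python, from station import r gives the robot as it stands. The module is installed in compiled form; this text tells all that it offers.
- The arm moves only by the tool play_rows, never from a script. Its argument "deltas" is a list of rows, each a list of 7 numbers: the shift along the tool's x, y, z in units of 25 mm (1.0 is 25 mm), then the turn, a rotation vector about the tool's x, y, z in units of 5 degrees (1.0 is 5 degrees), then the finger opening in mm, from 0 to 87. In form: [[tx, ty, tz, wx, wy, wz, fingers], ...]. A call has 1 to 12 rows; each row is the pose to reach, as a shift and turn from the pose commanded when the call began, along the tool's axes at that moment; what a row does not reach only later rows make up. A row lasts 1/10 s, in which the tool goes at most 50 mm and 8.59 degrees, less where a joint would pass 70% of its speed; a pose out of reach is approached as far as the arm can. A call with a gripper value outside its range is refused whole. The fingers move at their own pace and stop on an object; the grip force is fixed at half the most. Time passes only in rows, so rows that repeat a pose let the fingers close. It gives the time, the measured TCP pose, the force and the opening at its end, in the units of the state.
- r.sense(): the state, without advancing time (a new reading comes with each control period).
- r.capture(name): name is "scene" or "top" or "wrist"; returns a dict with "pixels" (400x640x3 uint8, red, green, blue), "camera_matrix" (3x3 intrinsics, pixels), "k1" (the pictures are not rectified: a ray, as slopes to the right and down, at radius r is drawn at 1 + k1 r^2 times it, then the intrinsics apply), "R" (3x3) and "t" (3): a world point X has camera coordinates R X + t; the wrist camera has in their place "T_tool_cam" (4x4, takes a point from camera to tool coordinates, whose origin is the TCP and whose axes are the flange's). Camera axes: x right, y down, z forward; pixel columns grow to the right and rows downward; lengths in m; the calibration is good to about 2 mm. A picture is of the moment at which its call begins: read the wrist's pose just before it. There is no depth.
- r.finish_job(): hands the job in, once; it reports no verdict.
Trained networks look in the newest picture that a camera, given by its name, has taken for a name from the list of things; names that differ only in an ending like _2 or _b are one class to them, and where a whole thing is asked for, a point or a joint stands for the part that bears it (a point fixed in the world has none). Each returns a list of dicts, best first, with "score" (0 to 1); they miss things now and then, are a little off and sometimes report something else, mostly with a low value. They report only what shows in the picture. A call takes as long as a camera call. They do not tell look-alikes from the thing itself.
- r.spot_in(camera, target): "centre" ([x, y, z] in m, in world coordinates, good to about 4 mm: the middle of the surface that is visible of it).
- r.cut_out(camera, target): "region" (400x640 bool, what is visible of it).
The state is a dict: "time_s": time; "joints": joint angles; "joint_velocities": joint speeds; "effort": joint torques, N m; "tcp_pos": TCP position; "ee_rot": TCP orientation; "wrist_force": force on the tool from outside, world axes, zero at the start; "moment": the same for the moment, N m; "gripper_width": opening from 0.0 (shut) to 1.0 (fully open).
Only numpy, scipy, OpenCV 4.12 (cv2) and the standard library are available. Lean on these libraries where they do the work, as an engineer would, in place of code of your own. Each camera call takes 0.05 s, during which the arm holds its last target.

TASK

The drive plate of the inclined mixing drive has to be locked on again after cleaning. Using your fingertips as plier tips, pinch the two upright eyes of the steel retaining ring in the tray so that it spreads, lift it, pass it spread over the end of the inclined spindle down onto the drive plate and let it contract into the groove; then throw the drive lever fully over to its far side. Do not disturb the small bowl or the lidded tub.

Things in the scene. Friction and masses are not known exactly. Their poses are not given: they have to be found in the camera images.
- ring: Dark steel spring ring flat in the tray, eyes up; 60 g, 50 mm outer diameter, band 6 mm high. Two halves, hinged at the back; the tails cross in front, so pinching the eyes together SPREADS it and letting go shuts it. Origin: ring centre at its underside; z along its axis to the eyes' tops, x towards the eyes at rest. Frame fixed to eye_a's half: spread, it is turned by half of ring_arm
- ring_arm (a joint): Opening angle between the ring's halves: 0 relaxed, 0.54 rad at the fully spread stop. About 4 N on each eye begins to spread it, 10 N reaches the stop. Two lugs, 6 mm high, reach in to 11 mm radius left and right; fully spread they leave a passage of about 17 mm radius. Elsewhere the bore has 20.5 mm radius.
- ring_back (a point): Hinge at the back of the ring, 24 mm from the ring's centre on the side away from the eyes, at the underside. The true centre of the spread ring lies 24 mm from here, in the ring's plane, towards the midpoint between the eyes.
- eye_a (a point): Centre of the top of one eye: an upright round post 9 mm in diameter, top 36 mm above the ring's underside, clear to grip from 10 mm up. At rest 32 mm in front of the ring's centre, 22 mm to its -y side. The outer faces of the two eyes are 53 mm apart at rest, about 21 mm fully spread.
- eye_b (a point): Centre of the top of the other, like eye: 32 mm in front of the ring's centre, 22 mm to its +y side at rest.
- tray: Shallow steel tray 170 x 150 mm, walls 14 mm high, 3 mm thick, floor 3 mm; fixed. Origin: centre of its underside.
- spindle: Spindle of the white drive, fixed, leaning 30 deg towards the robot. Origin: on its axis 150 mm above the table, in the upper face of the aluminium drive plate (84 mm across); z out along the axis, x uphill. Groove: z 0 to 10 mm, radius 11.5. Head: radius 14.5 from 10 to 17 mm, then tapers to 10.5 at its end, 22 mm. Nothing else rises from the plate. The ring may be turned any way, eyes up.
- lever_base: Grey lever block 70 x 50 x 25 mm on top of the drive housing, 115 mm to the right of the spindle (seen from the robot), fixed. Origin: centre of its underside (66 mm above the table), z up; its x axis is horizontal and is the direction in which the lever is thrown. The lever's hinge is 22 mm above this origin, along the block's y axis.
- lever (a joint): Lever angle: 0 leaning 0.5 rad towards the robot's side (-x of the block), 1.0 leaning 0.5 rad to the far side (+x), where it stops. Stiff: it stays where it is left, about 1 N at the ball moves it.
- lever_tip (a point): Centre of the black ball (26 mm diameter) at the end of the steel lever (rod 10 mm thick), 80 mm from the hinge.
- bowl: Small dark red bowl, 110 mm across and 60 mm high, loose bystander. Origin: centre of its underside.
- tub: Clear lidded tub with a blue lid, 110 x 150 x 97 mm, loose bystander. Origin: centre of its underside.
There are look-alikes about, which are no part of the job. Of the things that look like the ring, take the one that is farthest to the robot's right at the start.

How it is judged (in metres and radians):
On the way, in this order (a step that is already met when the one before it is completed fails the run):
1. the ring is spread by its eyes and lifted out of the tray (value of joint ring_arm above 0.3 rad and height (world z) of ring above 0.05 m), for 0.2 s.
2. the ring has contracted into the spindle's groove (x of ring in the frame of spindle between -0.005 and 0.005 m and y of ring in the frame of spindle between -0.005 and 0.005 m and z of ring in the frame of spindle between -0.003 and 0.0065 m and angle between the z axis of ring and the z axis of spindle, either way round below 0.15 rad and value of joint ring_arm below 0.15 rad), for 0.2 s.
3. the lever is thrown fully over (value of joint lever above 0.9 rad), for 0.1 s.
At the end, for the whole second after the job is handed in: The ring sits contracted in the spindle's groove (centre within 5 mm of the axis in the plate's x and y, underside between 3 mm below and 6.5 mm above the plate's face, ring axis within 0.15 rad of the spindle's, ring_arm below 0.15 rad), at rest below 20 mm/s, and the lever stands beyond 0.9 rad (all of step 2 and value of joint lever above 0.9 rad and linear speed of ring below 0.02 m/s); the robot touches nothing.
It fails at once if the small bowl is moved by more than 30 mm (distance of bowl from where it was at the start of the episode above 0.03 m).
It fails at once if the lidded tub is moved by more than 30 mm (distance of tub from where it was at the start of the episode above 0.03 m).
It also fails if it takes over 43 s, if anything falls off the work surface, if the arm or the gripper's body presses on something with over 40 N, if the wrist force passes 120 N, or if a joint passes its speed limit or range.

## Working session

There is one attempt and no reset: what is moved stays moved. The work goes in short steps, Python scripts to look and compute and a tool call to move; the robot and the scene stay as the last step left them, time stands still between calls to the robot, and variables do not carry over. Pictures are saved under pics/ and viewed, and the job is handed in when it is done.

Besides the shell and the picture viewer there is one more tool, called after "Emit:" as name([rows], argument=value, ...), one row to a line, values as JSON. play_rows: Moves the arm, as the interface text tells. Its arguments: {"type":"object","properties":{"deltas":{"type":"array","items":{"type":"array","items":{"type":"number"}}}},"required":["deltas"]}

```bash
mkdir -p pics; cat > h.py <<'E'
import numpy as np, cv2
from station import r
def save(name,fn,crop=None,scale=1):
    c=r.capture(name); im=c["pixels"][:,:,::-1]
    if crop: im=im[crop[1]:crop[3],crop[0]:crop[2]]
    if scale!=1: im=cv2.resize(im,None,fx=scale,fy=scale,interpolation=cv2.INTER_CUBIC)
    cv2.imwrite("pics/"+fn,im); return c
def proj(c,X,s=None):
    X=np.asarray(X,float)
    if "T_tool_cam" in c and s is not None:
        T=np.asarray(c["T_tool_cam"]); pt=np.asarray(s["ee_rot"]).T@(X-np.asarray(s["tcp_pos"])); p=T[:3,:3].T@(pt-T[:3,3])
    else: p=np.asarray(c["R"])@X+np.asarray(c["t"])
    u=p[:2]/p[2]; u=u*(1+c["k1"]*(u@u)); K=np.asarray(c["camera_matrix"])
    return K[:2,:2]@u+K[:2,2]
def ray(c,px,s=None):
    K=np.asarray(c["camera_matrix"]); d=cv2.undistortPoints(np.array([[px]],float),K,np.array([c["k1"],0,0,0.]))[0,0]
    d=np.array([d[0],d[1],1.])
    if "T_tool_cam" in c and s is not None:
        T=np.asarray(c["T_tool_cam"]);R=np.asarray(s["ee_rot"]);return np.asarray(s["tcp_pos"])+R@T[:3,3], R@T[:3,:3]@d
    R=np.asarray(c["R"]);return -R.T@np.asarray(c["t"]),R.T@d
def onz(c,px,z,s=None):
    o,d=ray(c,px,s); return o+d*(z-o[2])/d[2]
E
python3 - <<'E'
from h import *
s=r.sense();print(s["time_s"],s["tcp_pos"],s["ee_rot"],s["gripper_width"],r.pinch_z)
for n in["scene","top","wrist"]:
    c=save(n,n+"0.png")
    print(n,c["k1"],c["camera_matrix"],c.get("R"),c.get("t"),c.get("T_tool_cam"))
    for t in["ring","eye_a","tray","spindle","lever_base","lever_tip","bowl","tub"]:
        try:
            for q in r.spot_in(n,t)[:4]: print(t,round(q["score"],2),np.round(q["centre"],3),np.round(proj(c,q["centre"],s),0))
        except Exception as e: print(t,e)
print(r.sense()["time_s"])
E
```

```text
0.0 [ 0.221024   -0.58395268  0.22145284] [[-9.35326569e-01 -3.53784480e-01 -8.66323372e-04]
 [-3.53785528e-01  9.35324377e-01  2.02720258e-03]
 [ 9.31005582e-05  2.20258911e-03 -9.99997570e-01]] 0.9987365040673701 0.0187
scene -0.09683824302829215 [[481.43808569   0.         326.45367942]
 [  0.         481.43808569 188.84325074]
 [  0.           0.           1.        ]] [[-0.0192904   0.99980175 -0.00493364]
 [ 0.83634274  0.01343221 -0.54804233]
 [-0.54786741 -0.01469817 -0.83643605]] [-0.08960338 -0.39362341  1.64491154] None
ring 0.81 [0.539 0.42  0.004] [441. 210.]
ring 0.78 [0.525 0.237 0.008] [375. 205.]
ring 0.55 [0.325 0.332 0.01 ] [404. 148.]
ring 0.54 [0.721 0.408 0.006] [444. 270.]
eye_a 0.84 [0.72  0.408 0.005] [443. 270.]
eye_a 0.71 [0.54  0.418 0.003] [440. 211.]
eye_a 0.7 [0.55  0.252 0.008] [381. 212.]
eye_a 0.65 [0.536 0.432 0.01 ] [445. 209.]
tray 0.77 [0.549 0.258 0.005] [383. 213.]
spindle 0.88 [ 0.556 -0.121  0.129] [240. 189.]
lever_base 0.97 [ 0.501 -0.232  0.091] [204. 179.]
lever_tip 0.62 [ 0.489 -0.233  0.158] [199. 160.]
bowl 0.61 [0.745 0.075 0.029] [31
[... 757 characters left out ...]
0.527 -0.119  0.145] [420. 211.]
lever_base 0.87 [ 0.495 -0.229  0.093] [469. 231.]
lever_tip 0.55 [ 0.476 -0.228  0.169] [480. 237.]
bowl 0.66 [ 0.495 -0.227  0.096] [468. 231.]
bowl 0.59 [0.773 0.075 0.023] [325. 112.]
tub 0.88 [0.752 0.259 0.095] [241. 108.]
wrist -0.031355960588774996 [[290.56971841   0.         316.79473112]
 [  0.         290.56971841 193.68813058]
 [  0.           0.           1.        ]] None None [[-8.72792829e-04 -9.54992521e-01 -2.96628594e-01  8.13916592e-02]
 [ 9.99999299e-01 -5.96275207e-04 -1.02267233e-03 -5.44943629e-04]
 [ 7.99772146e-04 -2.96629279e-01  9.54992372e-01 -1.61850190e-01]
 [ 0.00000000e+00  0.00000000e+00  0.00000000e+00  1.00000000e+00]]
1.35
```

View pics/scene0.png

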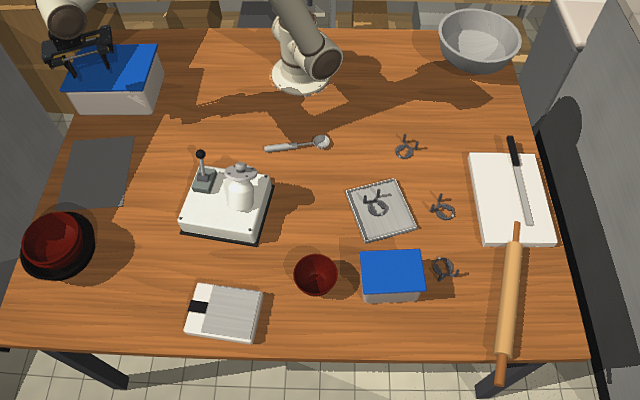

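View pics/top0.png

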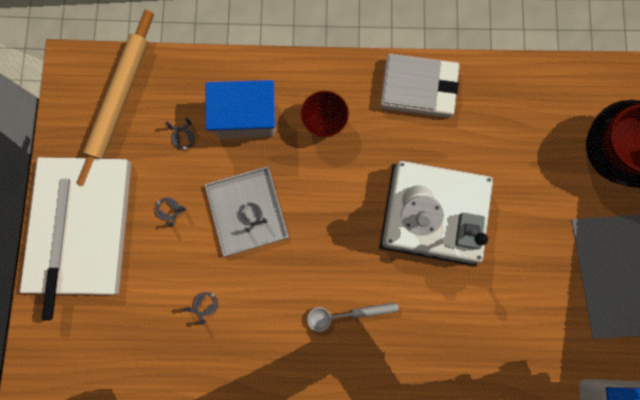

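```bash
python3 - <<'E'
import cv2
a=cv2.imread("pics/top0.png");b=cv2.imread("pics/scene0.png")
cv2.imwrite("pics/ctop.png",cv2.resize(a[170:250,200:300],None,fx=7,fy=7,interpolation=3))
cv2.imwrite("pics/csp.png",cv2.resize(a[150:270,370:510],None,fx=5,fy=5,interpolation=3))
cv2.imwrite("pics/cscene.png",cv2.resize(b[170:240,330:430],None,fx=7,fy=7,interpolation=3))
E
```

```text
(no output)
```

View pics/ctop.png

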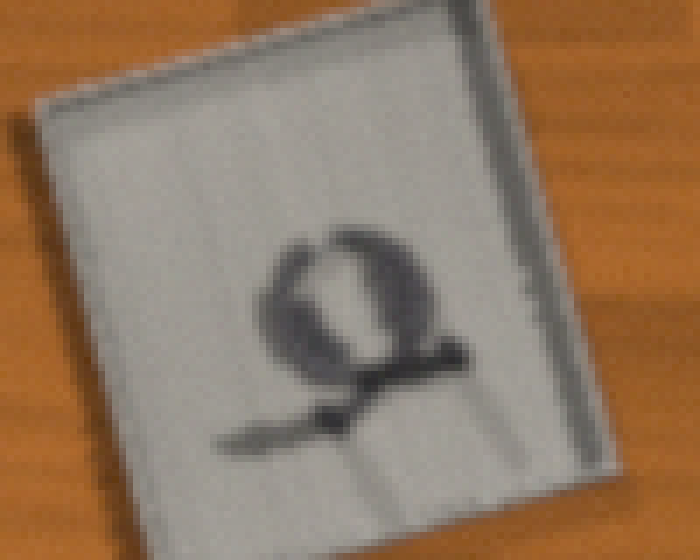

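View pics/cscene.png

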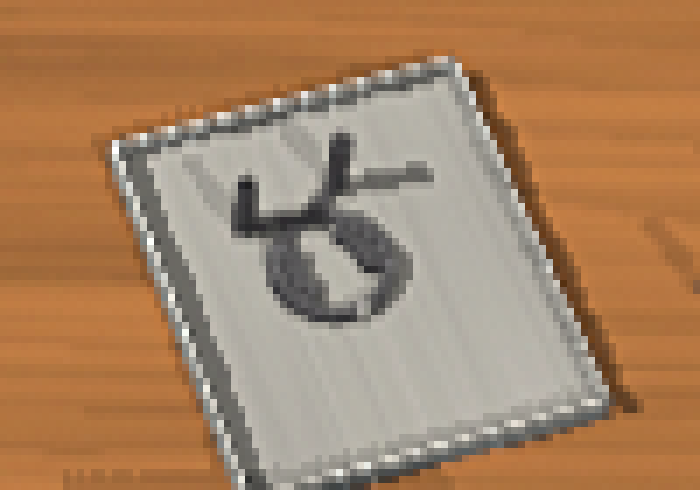

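View pics/csp.png

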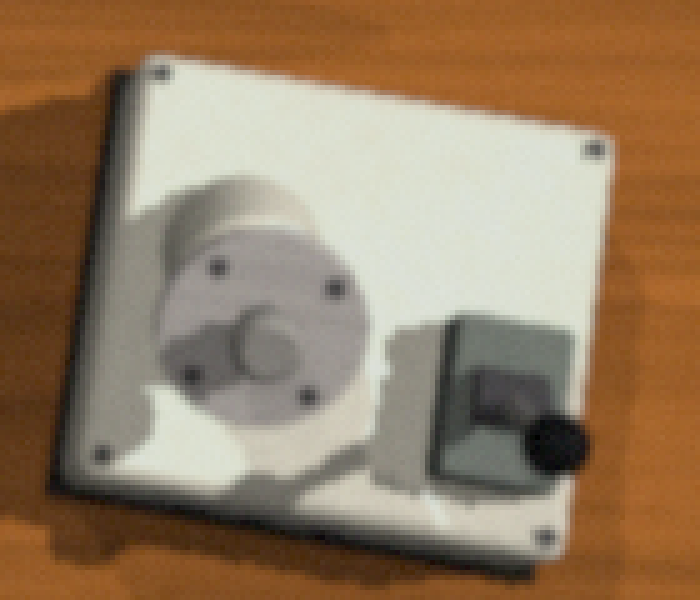

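View pics/wrist0.png

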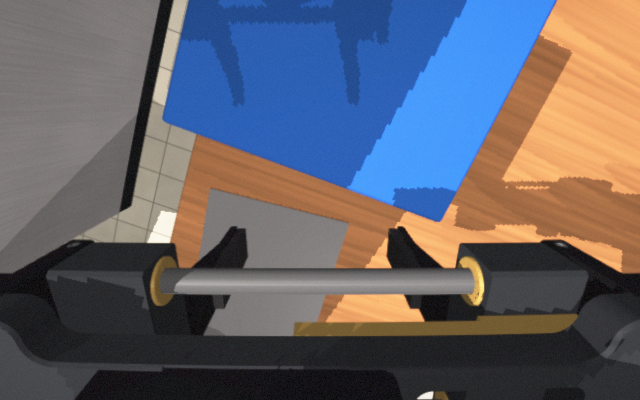

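```bash
python3 - <<'E'
from h import *
cs=r.capture("scene"); ct=r.capture("top")
print(-np.array(ct["R"]).T@ct["t"],-np.array(cs["R"]).T@cs["t"])
P=[onz(cs,(330+245/7,170+181/7),.038),onz(cs,(330+342/7,170+138/7),.038)]
for p in P: print(p,(proj(ct,p)-[200,170])*7,(proj(ct,p-[0,0,.03])-[200,170])*7)
for px in[(455/7+200,170+353/7),(335/7+200,170+415/7)]: print(onz(ct,px,.038),onz(ct,px,.008))
# ring centre in scene
print("ring top",onz(ct,(200+347/7,170+310/7),.009), onz(cs,(330+340/7,170+265/7),.009))
# spindle end
a=np.deg2rad(30)
for px,n in[((372.2+.0,0),0)]: pass
q=onz(ct,(370+270/5,150+343/5),.15+.022*np.cos(a)); print("spindle end top",q)
import cv2
cv2.imwrite("pics/sp2.png",cv2.resize(cs["pixels"][140:250,170:290,::-1],None,fx=6,fy=6,interpolation=3))
E
```

```text
[0.3760094  0.0789511  1.13645194] [1.22866902 0.11905003 1.15969894]
[0.51538168 0.20614709 0.038     ] [441.94209119 349.84821851] [452.18766869 361.78587275]
[0.49450946 0.24524982 0.038     ] [314.23614353 413.18717068] [327.8556548  423.51374738]
[0.51447597 0.20200112 0.038     ] [0.51825766 0.20536176 0.008     ]
[0.49408289 0.23872633 0.038     ] [0.49730761 0.24308998 0.008     ]
ring top [0.53134772 0.24073796 0.009     ] [0.53597225 0.24529835 0.009     ]
spindle end top [ 0.50865348 -0.120897    0.16905256]
```

View pics/sp2.png

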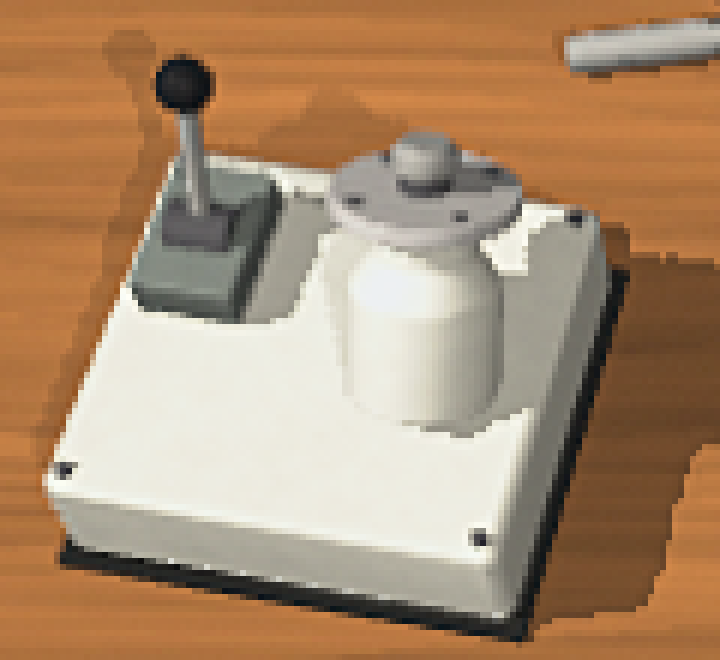

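Emit:
play_rows([
  [-12.4,12.6,-3.2,0,0,-18.7,87],
  [-12.4,12.6,-3.2,0,0,-18.7,87],
  [-12.4,12.6,-3.2,0,0,-18.7,87],
  [-12.4,12.6,-3.2,0,0,-18.7,87],
  [-12.4,12.6,-3.2,0,0,-18.7,87],
  [-12.4,12.6,-3.2,0,0,-18.7,87],
  [-12.4,12.6,-3.2,0,0,-18.7,87],
  [-12.4,12.6,-3.2,0,0,-18.7,87],
  [-12.4,12.6,-3.2,0,0,-18.7,87],
  [-12.4,12.6,-3.2,0,0,-18.7,87],
  [-12.4,12.6,-3.2,0,0,-18.7,87],
])

```text
time_s: 2.55
tcp_pos: [0.4005, -0.1785, 0.3032]
ee_rot: [[0.42, -0.908, 0.001], [-0.908, -0.42, -0.0], [0.001, -0.001, -1.0]]
wrist_force: [0.3, 0.5, -0.1]
gripper_width: 0.997
```

```bash
cat >> h.py <<'E'
from scipy.spatial.transform import Rotation as Ro
def delta(p,R,s=None):
    s=s or r.sense(); Rc=np.asarray(s["ee_rot"]); d=Rc.T@(np.asarray(p)-s["tcp_pos"])/.025
    w=Ro.from_matrix(Rc.T@np.asarray(R)).as_rotvec(degrees=True)/5
    return np.round(np.r_[d,w],2).tolist()
def down(yaw):
    c,s=np.cos(np.deg2rad(yaw)),np.sin(np.deg2rad(yaw)); return np.array([[c,s,0],[s,-c,0],[0,0,-1.]])
def st():
    s=r.sense(); print(s["time_s"],np.round(s["tcp_pos"],4),"yaw",np.rad2deg(np.arctan2(s["ee_rot"][1][0],s["ee_rot"][0][0])),"j",np.round(s["joints"],1),"F",np.round(s["wrist_force"],1),"w",s["gripper_width"]*87); return s
E
python3 - <<'E'
from h import *
s=st(); print(delta([.50,.22,.15],down(28),s))
E
```

```text
2.55 [ 0.4005 -0.1785  0.3032] yaw -65.19682970997779 j [ -2.6   0.2 -15.7  -0.  -74.   27.4] F [ 0.3  0.5 -0.1] w 86.71680221589052
[-12.8, -10.29, 6.13, -0.01, -0.02, -18.64]
```

Emit:
play_rows([
  [-12.8,-10.3,6.1,0,0,-18.6,87],
  [-12.8,-10.3,6.1,0,0,-18.6,87],
  [-12.8,-10.3,6.1,0,0,-18.6,87],
  [-12.8,-10.3,6.1,0,0,-18.6,87],
  [-12.8,-10.3,6.1,0,0,-18.6,87],
  [-12.8,-10.3,6.1,0,0,-18.6,87],
  [-12.8,-10.3,6.1,0,0,-18.6,87],
  [-12.8,-10.3,6.1,0,0,-18.6,87],
  [-12.8,-10.3,6.1,0,0,-18.6,87],
  [-12.8,-10.3,6.1,0,0,-18.6,87],
  [-12.8,-10.3,6.1,0,0,-18.6,87],
  [-12.8,-10.3,6.1,0,0,-18.6,87],
])

```text
time_s: 3.75
tcp_pos: [0.5031, 0.2177, 0.1497]
ee_rot: [[0.889, 0.458, -0.0], [0.458, -0.889, -0.0], [-0.0, 0.0, -1.0]]
wrist_force: [-0.7, 0.3, -0.5]
gripper_width: 0.999
```

```bash
python3 - <<'E'
from h import *
s=st(); c=save("wrist","w1.png")
E
```

```text
3.75 [0.5031 0.2177 0.1497] yaw 27.25496363798656 j [ 40.3  18.4 -16.4   0.  -55.3  76.9] F [-0.7  0.3 -0.5] w 86.92753254846856
```

View pics/w1.png

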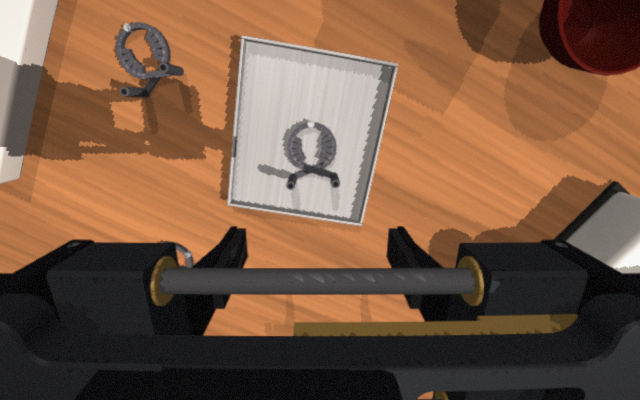

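```bash
python3 - <<'E'
import cv2
a=cv2.imread("pics/w1.png")
cv2.imwrite("pics/w1c.png",cv2.resize(a[110:200,260:360],None,fx=7,fy=7,interpolation=3))
E
```

```text
(no output)
```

View pics/w1c.png

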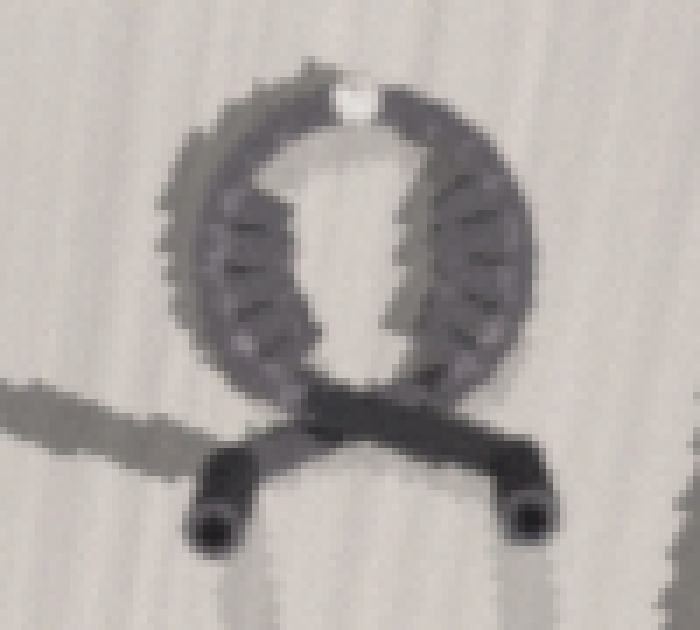

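```bash
python3 - <<'E'
from h import *
s=st(); c=r.capture("wrist")
A=onz(c,(260+213/7,110+528/7),.039,s);B=onz(c,(260+530/7,110+515/7),.039,s);H=onz(c,(260+355/7,110+102/7),.009,s)
print(A,B,np.linalg.norm(A-B),H); m=(A+B)/2; print(m,np.linalg.norm((m-H)[:2]))
d=A-B; print("yaw from eyes",np.rad2deg(np.arctan2(d[0],-d[1])), np.rad2deg(np.arctan2(d[0],-d[1]))-180,"from hinge",np.rad2deg(np.arctan2(*(H-m)[1::-1])))
E
```

```text
3.8 [0.5032 0.2175 0.15  ] yaw 27.1009720280665 j [ 40.3  18.3 -16.4   0.  -55.3  76.8] F [ 0.9 -0.5  0.8] w 87.25895264553375
[0.49703553 0.24236656 0.039     ] [0.51876361 0.20391815 0.039     ] 0.0441632225355846 [0.55571576 0.25038503 0.009     ]
[0.50789957 0.22314235 0.039     ] 0.05503227477081902
yaw from eyes -150.5282120848206 -330.5282120848206 from hinge 29.67178741346917
```

```bash
python3 - <<'E'
from h import *
s=st(); print(delta([.508,.223,.0145],down(29.5),s), delta([.508,.223,.0145],down(29.5),dict(s,ee_rot=down(27.2),tcp_pos=[.503,.2177,.15])))
E
```

```text
3.85 [0.5032 0.2173 0.1502] yaw 27.07434911890156 j [ 40.3  18.3 -16.4   0.  -55.3  76.8] F [ 0.7 -0.8 -0.1] w 87.19475024567633
[0.27, -0.12, 5.43, -0.0, -0.0, -0.49] [0.27, -0.1, 5.42, 0.0, 0.0, -0.46]
```

Emit:
play_rows([
  [0.27,-0.12,1.5,0,0,-0.48,70],
  [0.27,-0.12,3,0,0,-0.48,70],
  [0.27,-0.12,4,0,0,-0.48,70],
  [0.27,-0.12,5,0,0,-0.48,70],
  [0.27,-0.12,5.42,0,0,-0.48,70],
  [0.27,-0.12,5.42,0,0,-0.48,70],
  [0.27,-0.12,5.42,0,0,-0.48,70],
])

```text
time_s: 4.55
tcp_pos: [0.5086, 0.2234, 0.0156]
ee_rot: [[0.869, 0.494, 0.002], [0.494, -0.869, 0.001], [0.002, -0.0, -1.0]]
wrist_force: [0.6, -0.2, 0.7]
gripper_width: 0.806
```

```bash
python3 - <<'E'
from h import *
s=st(); c=save("wrist","w2.png",(180,150,460,350),2.5)
E
```

```text
4.55 [0.5086 0.2234 0.0156] yaw 29.60167197423986 j [ 40.4  28.9 -23.3   0.  -37.7  79.1] F [ 0.6 -0.2  0.7] w 70.14627087649654
```

View pics/w2.png

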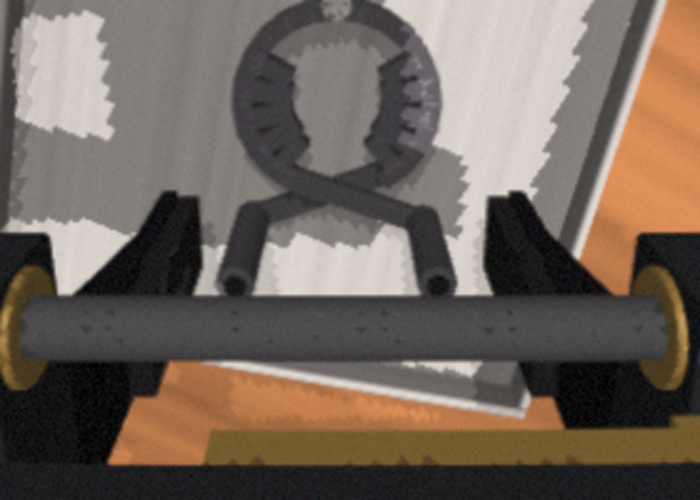

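Emit:
play_rows([
  [0,0,0,0,0,0,50],
  [0,0,0,0,0,0,40],
  [0,0,0,0,0,0,30],
  [0,0,0,0,0,0,20],
  [0,0,0,0,0,0,10],
  [0,0,0,0,0,0,5],
  [0,0,0,0,0,0,5],
  [0,0,0,0,0,0,5],
])

```text
time_s: 5.4
tcp_pos: [0.5076, 0.2231, 0.0152]
ee_rot: [[0.869, 0.494, -0.0], [0.494, -0.869, -0.0], [-0.0, 0.0, -1.0]]
wrist_force: [-3.1, 0.2, 5.1]
gripper_width: 0.23
```

```bash
python3 - <<'E'
from h import *
s=st(); c=save("wrist","w3.png",(180,150,460,350),2.5)
E
```

```text
5.4 [0.5076 0.2231 0.0152] yaw 29.636220235127777 j [ 40.5  28.9 -23.4  -0.  -37.7  79.2] F [-3.1  0.2  5.1] w 20.020876979372247
```

View pics/w3.png

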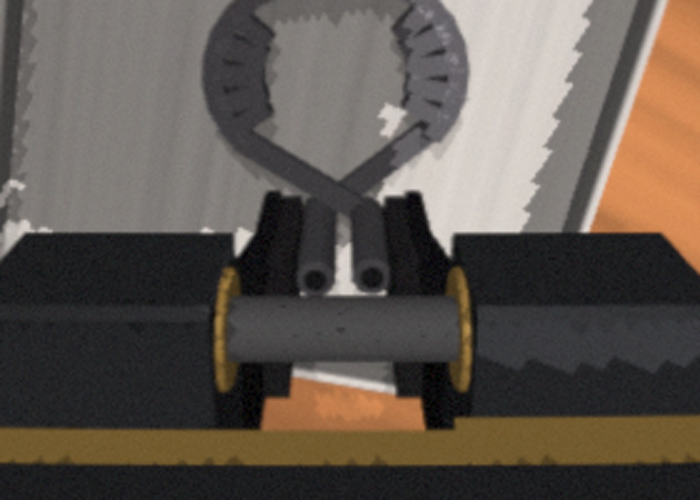

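Emit:
play_rows([
  [0,0,-0.5,0,0,0,5],
  [0,0,-1.5,0,0,0,5],
  [0,0,-3,0,0,0,5],
  [0,0,-5,0,0,0,5],
  [0,0,-7,0,0,0,5],
  [0,0,-8,0,0,0,5],
  [0,0,-8,0,0,0,5],
])

```text
time_s: 6.15
tcp_pos: [0.51, 0.2244, 0.2203]
ee_rot: [[0.869, 0.495, 0.009], [0.495, -0.869, 0.006], [0.011, -0.001, -1.0]]
wrist_force: [-0.1, 0.9, -0.0]
gripper_width: 0.231
```

```bash
python3 - <<'E'
from h import *
s=st(); c=save("wrist","w4.png",(240,100,400,300),4)
K=lambda p:onz(c,p,0,s)
# spindle yaw from top image screws (file top0)
ct=r.capture("top"); cs=r.capture("scene")
f=lambda u,v:(370+u/5,150+v/5)
scr=[f(158,72),f(595,150),f(545,538),f(102,455)]
P=[onz(ct,p,.066) for p in scr]; print(np.round(P,4))
g=lambda u,v:(170+u/6,140+v/6)
Q=[onz(cs,g(62,470),.066),onz(cs,g(480,538),.066),onz(cs,g(577,217),.066)]; print(np.round(Q,4))
plt=[f(218,267),f(335,289),f(309,398),f(191,374)]
# plate screws: fit yaw,cx,cy with 30deg lean, radius rho
from scipy.optimize import least_squares
pl2=[g(355,202),g(460,216),g(496,172),g(405,160)]
def frame(yaw):
    a=np.deg2rad(30); d=np.array([np.cos(yaw),np.sin(yaw),0]); z=np.array([0,0,1.])
    zz=-np.sin(a)*d+np.cos(a)*z; xx=np.cos(a)*d+np.sin(a)*z; return np.c_[xx,np.cross(zz,xx),zz]
def pts(v):
    F=frame(v[0]); o=np.array([v[1],v[2],.15]); return [o+F@(v[3]*np.array([np.cos(t),np.sin(t),0])) for t in v[4]+np.arange(4)*np.pi/2]
for nm,cam,obs in[("top",ct,plt)]:
    F=lambda v:np.concatenate([proj(cam,p)-o for p,o in zip(pts(v),[obs[0],obs[3],obs[2],obs[1]])])
    so=least_squares(F,[-.13,.52,-.12,.03,.78]); print(nm,so.x,np.rad2deg(so.x[[0,4]]),so.cost)
E
```

```text
6.15 [0.51   0.2244 0.2203] yaw 29.655432693630768 j [ 40.5  15.2  -9.9   0.1 -64.2  79.2] F [-0.1  0.9 -0. ] w 20.091652006109868
[[ 0.6413 -0.095   0.066 ]
 [ 0.6106 -0.2838  0.066 ]
 [ 0.4426 -0.2565  0.066 ]
 [ 0.473  -0.0701  0.066 ]]
[[ 0.6115 -0.284   0.066 ]
 [ 0.6415 -0.0952  0.066 ]
 [ 0.473  -0.068   0.066 ]]
top [-0.25279424  0.51543069 -0.12213166  0.03301511  0.86894086] [-14.48404299  49.78664379] 0.06460856803988042
```

View pics/w4.png

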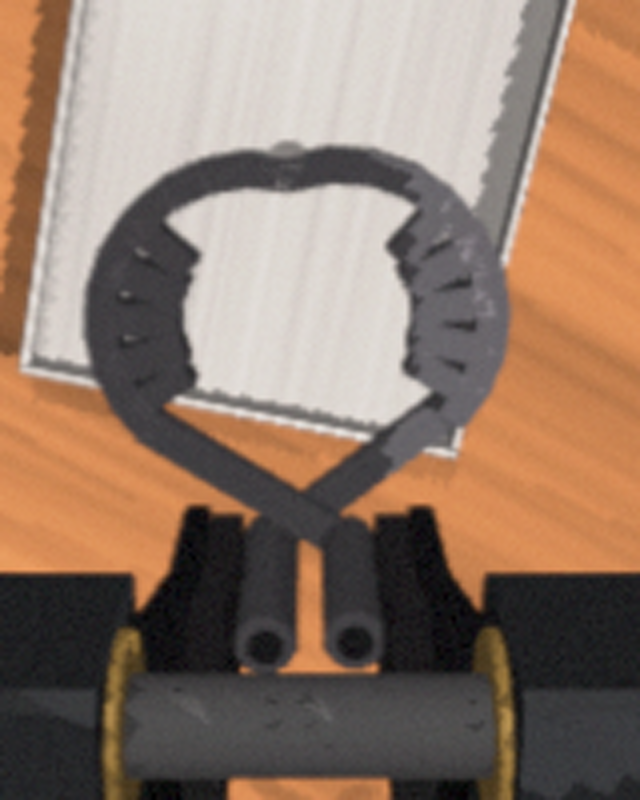

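```bash
python3 - <<'E'
from h import *
from scipy.optimize import least_squares
s=r.sense(); c=r.capture("wrist")
T=dict(ee_rot=np.eye(3),tcp_pos=np.zeros(3))
f=lambda u,v:(240+u/4,100+v/4)
for n,p,z in[("A",f(268,645),-.0238),("B",f(355,640),-.0238),("H top",f(288,152),.0122-.006),("H",f(288,170),.0062),
  ("lugLtip",f(188,310),.0062),("lugRtip",f(410,310),.0062),("outL",f(86,310),.0092),("outR",f(510,310),.0092)]: print(n,np.round(onz(c,p,z,T),4))
# joint spindle fit
ct=r.capture("top"); cs=r.capture("scene")
f=lambda u,v:(370+u/5,150+v/5); g=lambda u,v:(170+u/6,140+v/6)
top=[f(218,267),f(191,374),f(309,398),f(335,289)]
def frame(yaw):
    a=np.deg2rad(30); d=np.array([np.cos(yaw),np.sin(yaw),0]); z=np.array([0,0,1.])
    zz=-np.sin(a)*d+np.cos(a)*z; xx=np.cos(a)*d+np.sin(a)*z; return np.c_[xx,np.cross(zz,xx),zz]
F=frame(np.deg2rad(-9.2))
def pts(v): return [np.array([v[0],v[1],.15])+F@(v[2]*np.array([np.cos(t),np.sin(t),0])) for t in v[3]+np.arange(4)*np.pi/2]
so=least_squares(lambda v:np.concatenate([proj(ct,p)-o for p,o in zip(pts(v),top)]),[.52,-.12,.033,.78]);print("top",so.x,so.cost)
o=np.array([*so.x[:2],.15])
print("pred scene", [(np.round((proj(cs,p)-[170,140])*6)) for p in pts(so.x)+[o+F@[0,0,.022]]])
print("pred top end",[(np.round((proj(ct,p)-[370,150])*5)) for p in [o+F@[0,0,.022]]])
E
```

```text
A [ 0.0014 -0.0046 -0.0238]
B [ 0.0021  0.0071 -0.0238]
H top [ 0.0634 -0.002   0.0062]
H [ 0.0609 -0.002   0.0062]
lugLtip [ 0.0402 -0.017   0.0062]
lugRtip [0.0401 0.016  0.0062]
outL [ 0.0395 -0.0328  0.0092]
outR [0.0394 0.0315 0.0092]
top [ 0.51542336 -0.122153    0.03314227  0.78158251] 0.1076159155642486
pred scene [array([457., 216.]), array([490., 171.]), array([388., 156.]), array([351., 200.]), array([422., 139.])]
pred top end [array([269., 353.])]
```

```bash
cat >> h.py <<'E'
def frame(yaw):
    yaw=np.deg2rad(yaw); a=np.deg2rad(30); d=np.array([np.cos(yaw),np.sin(yaw),0]); z=np.array([0,0,1.])
    zz=-np.sin(a)*d+np.cos(a)*z; xx=np.cos(a)*d+np.sin(a)*z; return np.c_[xx,np.cross(zz,xx),zz]
FS=frame(-9.2); RT=FS@np.diag([1,-1,-1.]); RC=np.array([.0385,-.0006,.0122])
def goal(o,h): return o+FS@[0,0,h]-RT@RC
E
python3 - <<'E'
from h import *
s=st(); o=np.array([.515,-.1215,.15]); p=goal(o,.08); print(p,RT); print(delta(p,RT,s))
E
```

```text
6.45 [0.5071 0.2225 0.2128] yaw 29.617831192238604 j [ 40.5  15.7 -10.4  -0.  -64.2  79.2] F [ 0.4 -0.1 -0.7] w 19.818801738095214
[ 0.43648401 -0.109391    0.21059754] [[ 0.85488508 -0.15988119  0.49356813]
 [-0.13846117 -0.98713627 -0.07994059]
 [ 0.5         0.         -0.8660254 ]]
[-9.02, 10.15, 0.13, -2.01, 5.8, 7.59]
```

Emit:
play_rows([
  [-0.5,0.6,-0.4,0,0,0.4,5],
  [-1.9,2.1,-0.8,-0.4,1.2,1.6,5],
  [-3.4,3.9,-1.0,-0.8,2.3,3.0,5],
  [-5.0,5.6,-1.0,-1.2,3.5,4.5,5],
  [-6.6,7.4,-0.8,-1.6,4.6,6.0,5],
  [-8.0,9.0,-0.4,-1.9,5.5,7.2,5],
  [-8.8,9.9,0,-2.0,5.8,7.6,5],
  [-9.0,10.15,0.13,-2.0,5.8,7.6,5],
  [-9.0,10.15,0.13,-2.0,5.8,7.6,5],
  [-9.0,10.15,0.13,-2.0,5.8,7.6,5],
  [-9.0,10.15,0.13,-2.0,5.8,7.6,5],
])

```text
time_s: 7.55
tcp_pos: [0.4383, -0.1084, 0.212]
ee_rot: [[0.853, -0.16, 0.497], [-0.14, -0.987, -0.077], [0.502, -0.004, -0.865]]
wrist_force: [-0.5, -0.2, -0.6]
gripper_width: 0.227
```

```bash
python3 - <<'E'
from h import *
s=st(); c=save("wrist","w5.png"); o=np.array([.515,-.1215,.15]); p=goal(o,.08); print(delta(p,RT,s),s["ee_rot"])
for h in(0,.022): print(h,proj(c,o+FS@[0,0,h],s))
import cv2
cv2.imwrite("pics/w5c.png",cv2.resize(c["pixels"][90:270,220:420,::-1],None,fx=4,fy=4,interpolation=3))
E
```

```text
7.55 [ 0.4383 -0.1084  0.212 ] yaw -9.315573260351576 j [ 10.6  -9.2 -54.6  31.8 -18.5  42.2] F [-0.5 -0.2 -0.6] w 19.759414972528727
[-0.08, 0.05, 0.01, -0.04, -0.03, -0.02] [[ 0.85320591 -0.15970968  0.49652038]
 [-0.13995596 -0.98715684 -0.07703058]
 [ 0.50244602 -0.00376804 -0.86460037]]
0 [317.32601452 158.28625368]
0.022 [317.3163381  163.11075982]
```

View pics/w5c.png

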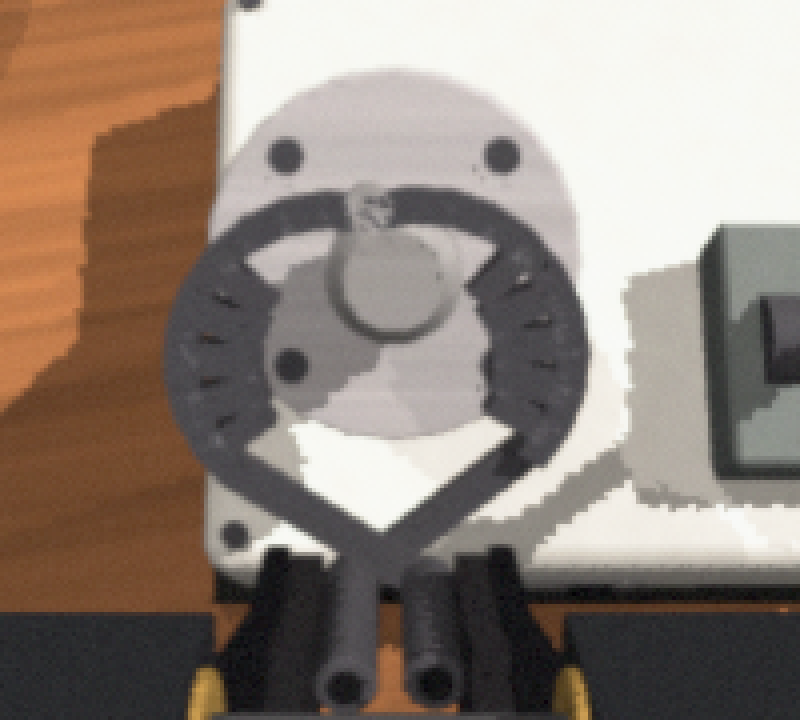

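```bash
python3 - <<'E'
from h import *
from scipy.optimize import least_squares
s=r.sense(); c=r.capture("wrist"); print(s["tcp_pos"],s["joints"])
f=lambda u,v:np.array((220+u/4,90+v/4))
obs=[f(502,157),f(286,157),f(292,365)]; end=f(393,283)
a=np.deg2rad
def P(v):
    F=frame(v[2]); o=np.array([v[0],v[1],.15])
    return [o+F@(.0331*np.array([np.cos(t),np.sin(t),0])) for t in a(np.array([-45,45,135]))]+[o+F@[0,0,.022]]
so=least_squares(lambda v:np.concatenate([proj(c,p,s)-q for p,q in zip(P(v),obs+[end])]),[.515,-.1215,-9.2])
print(so.x,so.cost,so.fun)
T=dict(ee_rot=np.eye(3),tcp_pos=np.zeros(3))
for n,p,z in[("A",f(346,688),-.0238),("B",f(434,683),-.0238),("H top",f(370,185),.0062),
  ("lugLtip",f(268,350),.0062),("lugRtip",f(488,350),.0062),("outL",f(165,360),.0092),("outR",f(588,360),.0092)]: print(n,np.round(onz(c,p,z,T),4))
E
```

```text
[ 0.43837052 -0.10808438  0.2118578 ] [ 10.61706203  -9.18959006 -54.60834354  31.75766671 -18.47943531
  42.21549804]
[ 0.51691349 -0.12249675 -9.37173888] 0.22718932024983554 [ 0.2097334  -0.10564445 -0.11961082 -0.18688172 -0.38297011  0.36259074
  0.25694553 -0.0764141 ]
A [ 0.0013 -0.0052 -0.0238]
B [ 0.002   0.0066 -0.0238]
H top [ 0.0646 -0.0021  0.0062]
lugLtip [ 0.0404 -0.0173  0.0062]
lugRtip [0.0404 0.0154 0.0062]
outL [ 0.0381 -0.0333  0.0092]
outR [0.0381 0.0309 0.0092]
```

```bash
sed -i 's/^FS=.*/FS=frame(-9.35); RT=FS@np.diag([1,-1,-1.]); RC=np.array([.0388,-.001,.0122])/' h.py
python3 - <<'E'
from h import *
s=st(); o=np.array([.5169,-.1225,.15]); 
for h in(.08,.03,.002): print(delta(goal(o,h),RT,s))
E
```

```text
7.65 [ 0.4384 -0.1079  0.2118] yaw -9.259961869753269 j [ 10.6  -9.2 -54.6  31.7 -18.5  42.2] F [-0.1 -0.3 -1.1] w 20.003868188789315
[-0.02, 0.1, 0.05, -0.06, -0.03, 0.02]
[-0.03, 0.11, 2.05, -0.06, -0.03, 0.02]
[-0.03, 0.12, 3.17, -0.06, -0.03, 0.02]
```

Emit:
play_rows([
  [-0.02,0.1,0.5,-0.06,-0.03,0.02,5],
  [-0.03,0.11,1.2,-0.06,-0.03,0.02,5],
  [-0.03,0.11,1.8,-0.06,-0.03,0.02,5],
  [-0.03,0.11,2.05,-0.06,-0.03,0.02,5],
  [-0.03,0.11,2.05,-0.06,-0.03,0.02,5],
  [-0.03,0.11,2.05,-0.06,-0.03,0.02,5],
])

```text
time_s: 8.25
tcp_pos: [0.462, -0.1158, 0.1773]
ee_rot: [[0.861, -0.163, 0.483], [-0.143, -0.987, -0.077], [0.489, -0.003, -0.872]]
wrist_force: [-0.4, -0.5, 0.1]
gripper_width: 0.223
```

```bash
python3 - <<'E'
from h import *
s=st(); c=r.capture("wrist"); o=np.array([.5169,-.1225,.15]); print(delta(goal(o,.03),RT,s))
print("end px",(proj(c,o+FS@[0,0,.022],s)-[220,90])*4)
import cv2
cv2.imwrite("pics/w6c.png",cv2.resize(c["pixels"][90:270,220:420,::-1],None,fx=4,fy=4,interpolation=3))
E
```

```text
8.25 [ 0.462  -0.1158  0.1773] yaw -9.454116504630086 j [  4.2  -2.8 -57.6  44.1  -9.2  34.3] F [-0.4 -0.5  0.1] w 19.402918445898337
[-0.18, -0.05, 0.36, -0.03, 0.15, -0.02]
end px [371.18802112 350.74098744]
```

View pics/w6c.png

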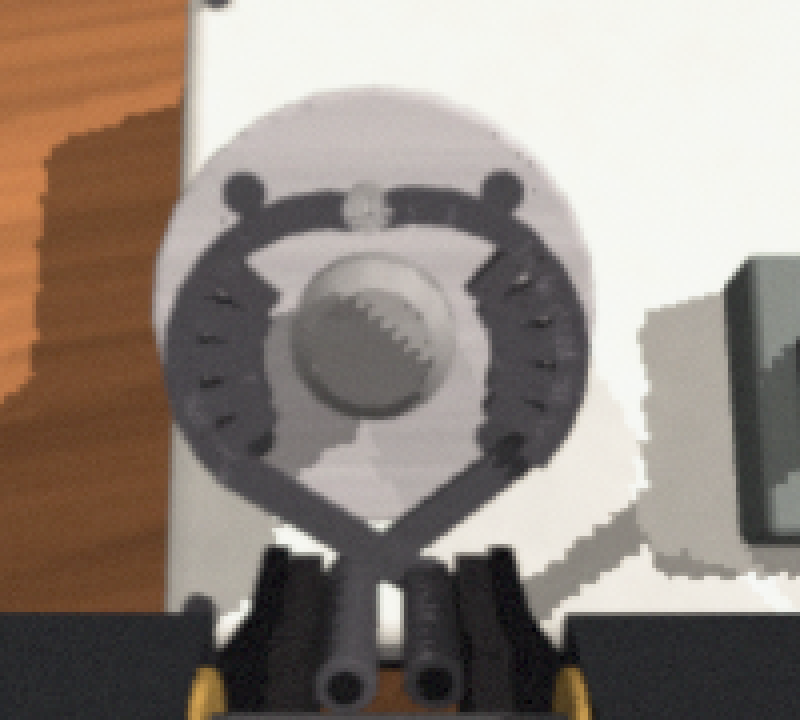

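```bash
cat > kin.py <<'E'
from h import *
from scipy.optimize import least_squares
D=[([-54.454,22.042,.453,0,-68.411,-14.817],[.221,-.585,.223],down(-159.27)),
([-2.6,.2,-15.7,0,-74,27.4],[.4005,-.1785,.3032],down(-65.2)),
([40.3,18.4,-16.4,0,-55.3,76.9],[.5031,.2177,.1497],down(27.25)),
([40.4,28.9,-23.3,0,-37.7,79.1],[.5086,.2234,.0156],down(29.6)),
([40.5,15.7,-10.4,0,-64.2,79.2],[.5071,.2225,.2128],down(29.62)),
([10.61706203,-9.18959006,-54.60834354,31.75766671,-18.47943531,42.21549804],[ 0.43837052,-0.10808438,0.2118578],[[.85320591,-.15970968,.49652038],[-.13995596,-.98715684,-.07703058],[.50244602,-.00376804,-.86460037]]),
([4.2,-2.8,-57.6,44.1,-9.2,34.3],[.462,-.1158,.1773],[[.861,-.163,.483],[-.143,-.987,-.077],[.489,-.003,-.872]])]
W=np.array([[0,0,1],[0,1,0],[0,-1,0],[-1,0,0],[0,-1,0],[-1,0,0.]])
def fk(q,v,W=W):
    P=[[0,0,0],[v[0],0,v[1]],[v[2],0,v[3]],[0,v[4],v[5]],[v[6],0,v[7]],[0,v[8],v[9]]]
    R=np.eye(3);p=np.zeros(3)
    for w,a,t in zip(W,P,q):
        A=Ro.from_rotvec(w*np.deg2rad(t)).as_matrix(); a=np.array(a); b=a-A@a
        p=p+R@b; R=R@A
    # home tool: z along x
    return p+R@v[10:13], R@Ro.from_euler('x',v[13]).as_matrix()@np.array([[0,0,1],[1,0,0],[0,1,0.]])
def res(v,W):
    e=[]
    for q,p,R in D:
        a,B=fk(q,v,W); e+=list((a-p)*10)+list((B.T@np.array(R)-np.eye(3)).ravel()*2)
    return np.array(e)
v0=np.array([0,.3,0,.6,0,.6,.3,.6,0,.6,.6,-.16,.6,0])
best=None
for s4 in(1,-1):
  for ph in(0,1.57,3.14,-1.57):
    w=W.copy(); w[3]*=s4; x=v0.copy(); x[13]=ph
    so=least_squares(res,x,args=(w,))
    if best is None or so.cost<best[0]: best=(so.cost,so.x,w)
V,WW=best[1],best[2]
LO=np.array([-179.83,-69.29,-61.27,-181.25,-171.15,-177.46]);HI=np.array([179.83,118.12,80.66,117.63,-9.14,177.46])
def ik(p,R,q0):
    f=lambda q:(lambda a:np.r_[(a[0]-p)*10,(a[1]-R).ravel()])(fk(q,V,WW))
    so=least_squares(f,np.clip(q0,LO+.1,HI-.1),bounds=(LO,HI),x_scale=30); return so.x,so.cost
E
python3 - <<'E'
from kin import *
print(best[0],np.round(V,4),WW[3])
for q,p,R in D: 
    a,B=fk(q,V,WW); print(np.round((a-p)*1e3,1),np.rad2deg(np.linalg.norm(Ro.from_matrix(B.T@np.array(R)).as_rotvec())))
E
```

```text
0.00021128149655157185 [ 3.0000e-04  1.5880e-01 -2.0000e-03  7.2410e-01  1.7000e-03  7.2640e-01
  4.2080e-01  7.2410e-01 -1.5990e-01  7.2480e-01  7.2580e-01 -1.6020e-01
  7.2520e-01  3.1415e+00] [-1.  0.  0.]
[-0.1  0.   0.1] 0.006060891569301569
[0.1 0.1 0.1] 0.10024897095281024
[ 0.  -0.4 -0.1] 0.10882907040302635
[ 0.2 -0.1  0.1] 0.13651987285096556
[-0.2  0.4 -0.2] 0.3123773063528222
[-0.1 -0.3  0.1] 0.04195369196564727
[ 0.1  0.2 -0.1] 0.07502461573646628
```

```bash
cat >> kin.py <<'E'
def pose(o,h,psi,RC=RC):
    R=FS@Ro.from_euler('z',psi,degrees=True).as_matrix()@np.diag([1,-1,-1.])
    return o+FS@[0,0,h]-R@RC, R
E
python3 - <<'E'
from kin import *
o=np.array([.5169,-.1225,.15])
seeds=[np.array(x,float) for x in([4,-3,-55,44,-15,34],[0,0,-40,0,-60,30],[20,0,-40,60,-60,30],[20,0,-40,-60,-60,30],[0,10,-30,-90,-60,100],[0,10,-30,90,-60,-100],[0,0,-40,-150,-60,0])]
for psi in range(-180,180,15):
    p,R=pose(o,.0,psi); sol=[]
    for q0 in seeds:
        q,c=ik(p,R,q0)
        if c<1e-6: sol.append((min((q-LO).min(),(HI-q).min()),np.round(q,1)))
    if sol: 
        m=max(sol,key=lambda t:t[0]); p2,R2=pose(o,.08,psi); q2,c2=ik(p2,R2,m[1]); print(psi,round(m[0],1),m[1],"| h80",np.round(q2,1),c2<1e-6)
E
```

```text
150 0.1 [   1.5    5.5  -47.5   36.1   -9.2 -165.1] | h80 [   6.5   -3.6  -40.5   18.7  -25.3 -150.8] True
165 0.1 [   2.2    5.5  -47.7   38.5   -9.3 -153.2] | h80 [   7.7   -3.5  -40.5   20.   -25.5 -138.1] True
```

```bash
cat >> kin.py <<'E'
def pose2(o,h,psi,dl,RC=RC):
    # ring centre at height h on axis; tool tilted dl deg toward vertical about spindle y
    Ry=Ro.from_euler('y',dl,degrees=True).as_matrix()
    R=FS@Ry@Ro.from_euler('z',psi,degrees=True).as_matrix()@np.diag([1,-1,-1.])
    return o+FS@[0,0,h]-R@RC, R
E
python3 - <<'E'
from kin import *
o=np.array([.5169,-.1225,.15])
print(pose2(o,0,0,10)[1][:,2],pose2(o,0,0,0)[1][:,2])
seeds=[np.array(x,float) for x in([4,-3,-55,44,-15,34],[0,0,-40,0,-60,30],[20,0,-40,60,-60,30],[20,0,-40,-60,-60,30],[0,10,-30,-90,-60,100],[0,10,-30,90,-60,-100],[5,0,-45,20,-20,-140])]
for dl in(6,9,12):
  for psi in range(-180,180,30):
    p,R=pose2(o,.002,psi,dl); sol=[]
    for q0 in seeds:
        q,c=ik(p,R,q0)
        if c<1e-6: sol.append((min((q-LO).min(),(HI-q).min()),np.round(q,1)))
    if sol: m=max(sol,key=lambda t:t[0]);print(dl,psi,round(m[0],1),m[1])
E
```

```text
[ 0.33747617 -0.05556629 -0.93969262] [ 0.49335716 -0.08123248 -0.8660254 ]
6 -180 14.3 [   6.6    7.7  -36.5   16.3  -23.5 -119.7]
6 -150 13.3 [  9.    7.2 -38.6  19.6 -22.5 -95.1]
6 -120 11.5 [ 11.    6.2 -42.   23.6 -20.7 -70.9]
6 -90 9.2 [ 11.8   5.  -46.1  27.8 -18.4 -46.1]
6 -60 6.9 [ 11.2   3.8 -49.7  31.1 -16.1 -19.1]
6 -30 5.3 [  9.5   3.1 -51.7  31.7 -14.5  11.7]
6 0 5.2 [  7.4   3.  -51.2  28.2 -14.4  47.2]
6 30 6.7 [  5.2   3.6 -48.3  22.  -15.9  85.4]
6 60 9.1 [  3.3   4.8 -44.2  16.5 -18.3 122.7]
6 90 11.5 [  2.4   6.  -40.3  13.5 -20.7 156.6]
6 120 4.5 [   2.7    7.   -37.4   12.9  -22.5 -173. ]
6 150 14.3 [   4.3    7.6  -36.1   13.9  -23.5 -145.3]
9 -180 19.5 [   6.4    9.   -32.6   11.7  -28.7 -115.1]
9 -150 18.7 [  9.    8.5 -34.4  13.9 -27.9 -89.6]
9 -120 17.2 [ 11.2   7.4 -37.4  16.4 -26.4 -64.1]
9 -90 15.4 [ 12.5   6.1 -40.9  18.7 -24.5 -37.7]
9 -60 13.6 [ 12.5   4.8 -44.1  20.2 -22.7  -9.2]
9 -30 12.4 [ 11.    4.  -45.9  19.9 -21.5  22.2]
9 0 12.3 [  8.6   3.8 -45.6  17.6 -21.4  56.8]
9 30 13.3 [  5.7   4.5 -43.3  14.1 -22.5  92.8]
9 60 15.1 [  3.4   5.7 -39.9  11.1 -24.2 128. ]
9 90 16.7 [  2.2   7.  -36.5   9.4 -26.2 160.7]
9 120 8.2 [   2.5    8.2  -33.8    9.1  -27.7 -169.2]
9 150 19.5 [   4.1    8.9  -32.4   10.   -28.6 -141.4]
12 -180 24.3 [   6.    10.3  -29.1    8.5  -33.5 -111.8]
12 -150 23.6 [  8.6   9.8 -30.7  10.1 -32.8 -85.6]
12 -120 22.3 [ 10.8   8.7 -33.4  11.8 -31.5 -59.4]
12 -90 20.7 [ 12.2   7.3 -36.7  13.2 -29.9 -32.1]
12 -60 19.2 [ 12.4   5.9 -39.7  13.9 -28.4  -3.1]
12 -30 18.2 [ 11.    4.9 -41.4  13.5 -27.4  28.5]
12 0 18.1 [  8.5   4.8 -41.3  11.9 -27.3  62.4]
12 30 18.9 [  5.5   5.4 -39.4   9.7 -28.1  97.3]
12 60 20.4 [  3.1   6.7 -36.4   7.8 -29.5 131.4]
12 90 14.0 [  1.9   8.2 -33.2   6.7 -31.2 163.5]
12 120 10.8 [   2.2    9.4  -30.5    6.6  -32.6 -166.6]
12 150 24.2 [   3.7   10.2  -29.1    7.3  -33.4 -138.6]
```

```bash
python3 - <<'E'
from kin import *
s=r.sense(); c=r.capture("wrist"); print(s["tcp_pos"])
im=c["pixels"][:,:,::-1]
big=cv2.resize(im[90:270,220:420],None,fx=4,fy=4,interpolation=3)
f=lambda u,v:np.array((220+u/4,90+v/4))
obs=[f(502,190),f(244,192)]
a=np.deg2rad
def P(v):
    F=frame(-9.35); o=np.array([v[0],v[1],.15])
    return [o+F@(.0331*np.array([np.cos(t),np.sin(t),0])) for t in a(np.array([-45,45]))]
so=least_squares(lambda v:np.concatenate([proj(c,p,s)-q for p,q in zip(P(v),obs)]),[.515,-.1215])
print(so.x,so.fun)
for o,col in((np.array([*so.x,.15]),(0,0,255)),(np.array([.5169,-.1225,.15]),(0,200,0))):
  for h,rr in((.022,.0105),(.017,.0145),(0,.042)):
    q=[np.round((proj(c,o+FS@[rr*np.cos(t),rr*np.sin(t),h],s)-[220,90])*4).astype(int) for t in np.linspace(0,6.3,60)]
    cv2.polylines(big,[np.array(q)],True,col,1)
cv2.imwrite("pics/w6f.png",big)
E
```

```text
[ 0.46182312 -0.1157934   0.17731416]
[ 0.51730543 -0.12273281] [ 0.11325025  0.18885361 -0.11391749 -0.19485679]
```

View pics/w6f.png

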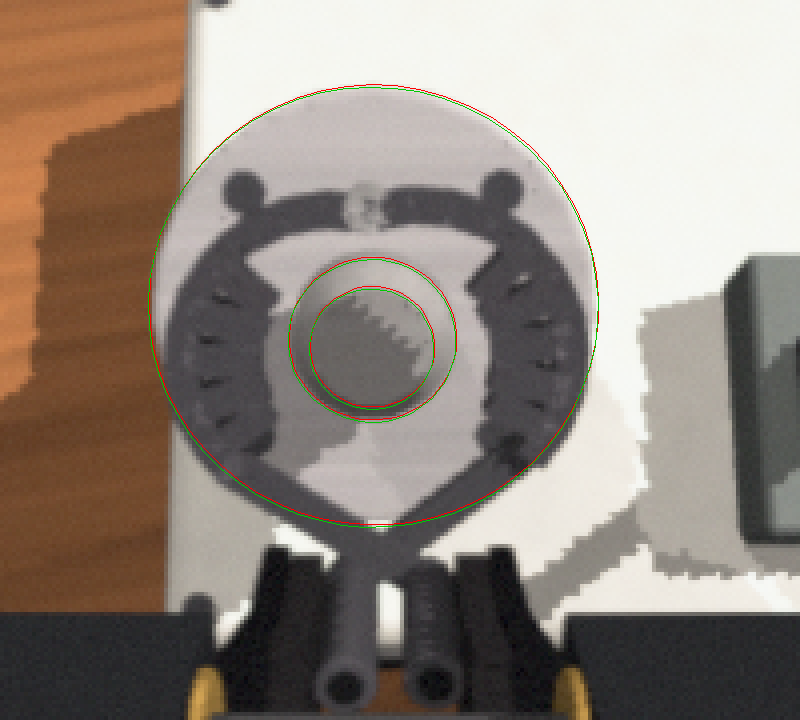

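```bash
python3 - <<'E'
from kin import *
o=np.array([.5174,-.1230,.15]); s=st()
p,R=pose2(o,.04,0,6); print(delta(p,R,s)); print(ik(p,R,s["joints"]))
E
```

```text
8.35 [ 0.4616 -0.1158  0.1772] yaw -9.446427516897117 j [  4.1  -2.9 -57.6  44.2  -9.2  34.3] F [ 0.1 -0.2 -0.9] w 19.727141779209504
[-0.09, -0.04, -0.18, -0.03, -1.05, -0.02]
(array([  9.84551996,  -1.90939912, -48.06313153,  20.59903542,
       -22.34041588,  53.17991651]), np.float64(1.8575417082505904e-22))
```

Emit:
play_rows([
  [-0.09,-0.04,-0.3,-0.03,-0.3,0,5],
  [-0.09,-0.04,-0.3,-0.03,-0.6,0,5],
  [-0.09,-0.04,-0.3,-0.03,-1.05,0,5],
  [-0.09,-0.04,-0.2,-0.03,-1.05,0,5],
  [-0.09,-0.04,-0.2,-0.03,-1.05,0,5],
  [-0.09,-0.04,-0.2,-0.03,-1.05,0,5],
])

```text
time_s: 8.95
tcp_pos: [0.4562, -0.1147, 0.1792]
ee_rot: [[0.902, -0.164, 0.399], [-0.15, -0.986, -0.067], [0.405, 0.001, -0.914]]
wrist_force: [-1.8, 0.4, -0.8]
gripper_width: 0.227
```

```bash
python3 - <<'E'
from kin import *
o=np.array([.5174,-.1230,.15]); s=st()
for h in(.04,.026,.003):
  p,R=pose2(o,h,0,6); print(h,delta(p,R,s))
c=r.capture("wrist")
big=cv2.resize(c["pixels"][90:270,220:420,::-1],None,fx=4,fy=4,interpolation=3)
for h,rr in((.017,.0145),(0,.042)):
    q=[np.round((proj(c,o+FS@[rr*np.cos(t),rr*np.sin(t),h],s)-[220,90])*4).astype(int) for t in np.linspace(0,6.3,60)]
    cv2.polylines(big,[np.array(q)],True,(0,0,255),1)
cv2.imwrite("pics/w7.png",big)
E
```

```text
8.95 [ 0.4562 -0.1147  0.1792] yaw -9.447285733231853 j [  9.8  -2.  -48.2  20.6 -22.4  53.1] F [-1.8  0.4 -0.8] w 19.788636547264876
0.04 [0.06, -0.03, -0.01, 0.02, 0.02, -0.02]
0.026 [0.12, -0.03, 0.55, 0.02, 0.02, -0.02]
0.003 [0.22, -0.03, 1.46, 0.02, 0.02, -0.02]
```

View pics/w7.png

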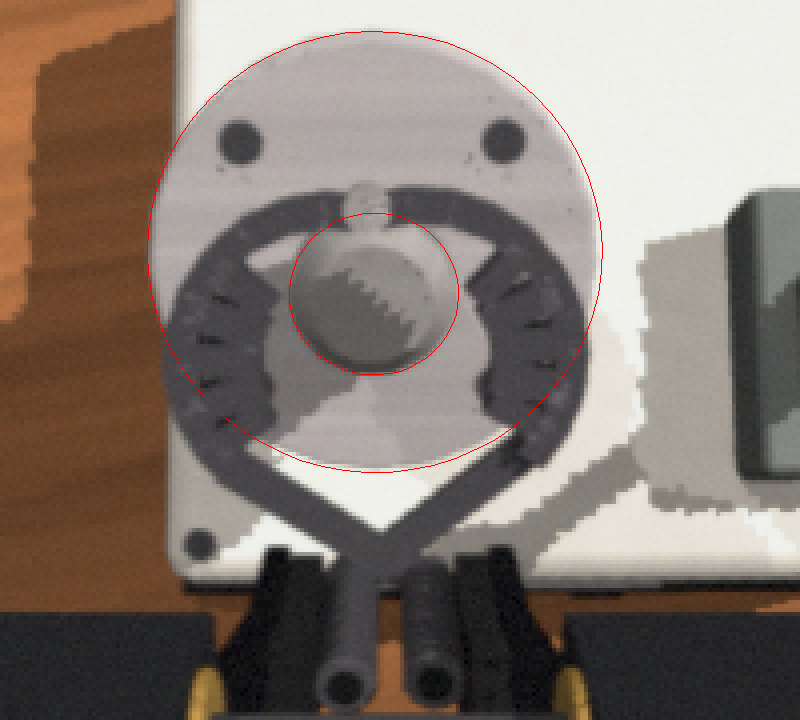

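Emit:
play_rows([
  [0.08,-0.03,0.3,0,0,0,5],
  [0.14,-0.03,0.7,0,0,0,5],
  [0.14,-0.03,0.7,0,0,0,5],
  [0.14,-0.03,0.7,0,0,0,5],
])

```text
time_s: 9.4
tcp_pos: [0.4671, -0.1157, 0.1647]
ee_rot: [[0.902, -0.165, 0.399], [-0.15, -0.986, -0.067], [0.404, 0.0, -0.915]]
wrist_force: [-0.6, 0.3, -0.7]
gripper_width: 0.232
```

```bash
python3 - <<'E'
from kin import *
o=np.array([.5174,-.1230,.15]); s=st()
for h in(.022,.0025):
  p,R=pose2(o,h,0,6); print(h,delta(p,R,s))
c=r.capture("wrist")
big=cv2.resize(c["pixels"][90:270,220:420,::-1],None,fx=4,fy=4,interpolation=3)
for h,rr in((.017,.0145),(0,.042)):
    q=[np.round((proj(c,o+FS@[rr*np.cos(t),rr*np.sin(t),h],s)-[220,90])*4).astype(int) for t in np.linspace(0,6.3,60)]
    cv2.polylines(big,[np.array(q)],True,(0,0,255),1)
cv2.imwrite("pics/w8.png",big)
E
```

```text
9.4 [ 0.4671 -0.1157  0.1647] yaw -9.464148232570693 j [  8.9   0.5 -49.   23.  -19.1  51.3] F [-0.6  0.3 -0.7] w 20.21466301856271
0.022 [-0.02, 0.0, -0.0, 0.02, 0.03, -0.02]
0.0025 [0.06, 0.0, 0.78, 0.02, 0.03, -0.02]
```

View pics/w8.png

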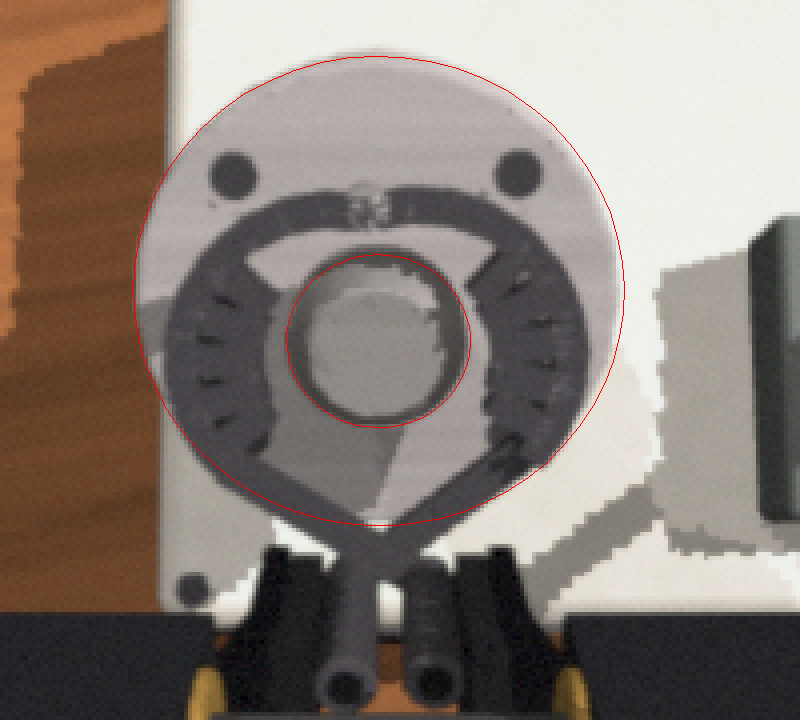

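Emit:
play_rows([
  [0.05,0,0.2,0,0,0,5],
  [0.07,0,0.4,0,0,0,5],
  [0.08,0,0.6,0,0,0,5],
  [0.09,0,0.78,0,0,0,5],
  [0.09,0,0.78,0,0,0,5],
  [0.09,0,0.78,0,0,0,5],
])

```text
time_s: 10.05
tcp_pos: [0.4772, -0.1172, 0.1482]
ee_rot: [[0.902, -0.164, 0.4], [-0.15, -0.986, -0.067], [0.405, 0.0, -0.914]]
wrist_force: [-0.4, 0.1, 0.6]
gripper_width: 0.226
```

```bash
python3 - <<'E'
from kin import *
o=np.array([.5174,-.1230,.15]); s=st()
for h in(.0025,):
  p,R=pose2(o,h,0,6); print(h,delta(p,R,s))
c=r.capture("wrist")
big=cv2.resize(c["pixels"][90:270,220:420,::-1],None,fx=4,fy=4,interpolation=3)
cv2.imwrite("pics/w9.png",big)
E
```

```text
10.05 [ 0.4772 -0.1172  0.1482] yaw -9.458999497191554 j [  7.5   3.1 -50.6  27.2 -15.   48. ] F [-0.4  0.1  0.6] w 19.69528540137866
0.0025 [-0.05, 0.01, 0.01, 0.01, 0.02, -0.02]
```

View pics/w9.png

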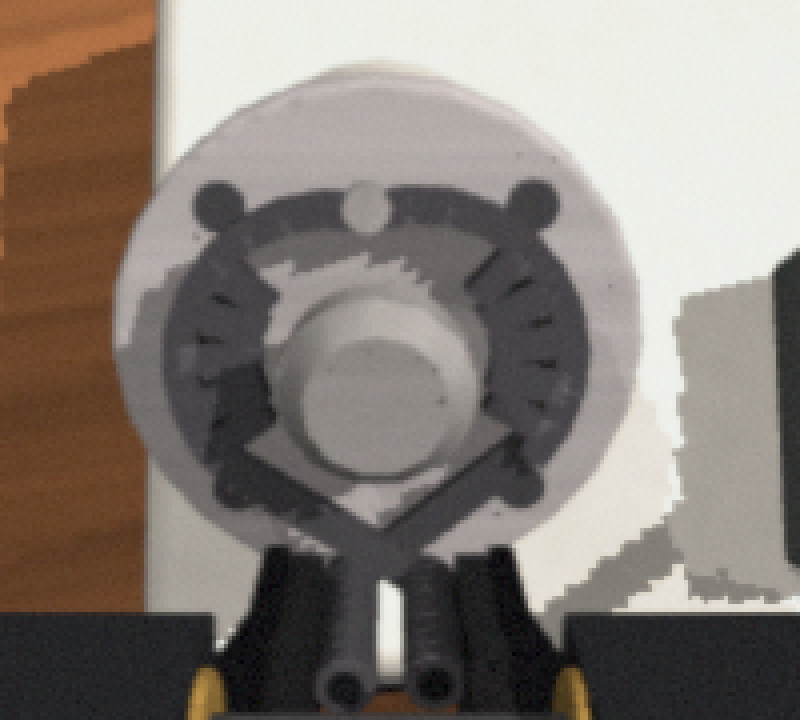

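Emit:
play_rows([
  [-0.02,0,0.03,0,0,0,5],
  [-0.02,0,0.06,0,0,0,5],
  [-0.02,0,0.06,0,0,0,5],
])

```text
time_s: 10.4
tcp_pos: [0.4774, -0.1171, 0.1469]
ee_rot: [[0.901, -0.164, 0.4], [-0.15, -0.986, -0.067], [0.406, -0.0, -0.914]]
wrist_force: [-2.9, 0.3, 2.7]
gripper_width: 0.228
```

Emit:
play_rows([
  [-0.02,0,0.04,0,0,0,26],
  [-0.02,0,0.04,0,0,0,32],
  [-0.02,0,0.04,0,0,0,38],
  [-0.02,0,0.04,0,0,0,44],
  [-0.02,0,0.04,0,0,0,50],
  [-0.02,0,0.04,0,0,0,56],
  [-0.02,0,0.04,0,0,0,62],
  [-0.02,0,0.04,0,0,0,66],
  [-0.02,0,0.04,0,0,0,66],
])

```text
time_s: 11.3
tcp_pos: [0.4771, -0.1172, 0.1454]
ee_rot: [[0.902, -0.165, 0.4], [-0.15, -0.986, -0.067], [0.405, 0.0, -0.914]]
wrist_force: [0.3, -0.2, 1.1]
gripper_width: 0.746
```

```bash
python3 - <<'E'
from kin import *
s=st()
c=r.capture("wrist")
cv2.imwrite("pics/w10.png",cv2.resize(c["pixels"][90:270,220:420,::-1],None,fx=4,fy=4,interpolation=3))
E
```

```text
11.3 [ 0.4771 -0.1172  0.1454] yaw -9.468498040775865 j [  7.2   3.3 -51.1  28.3 -14.2  47.1] F [ 0.3 -0.2  1.1] w 64.90239494004825
```

View pics/w10.png

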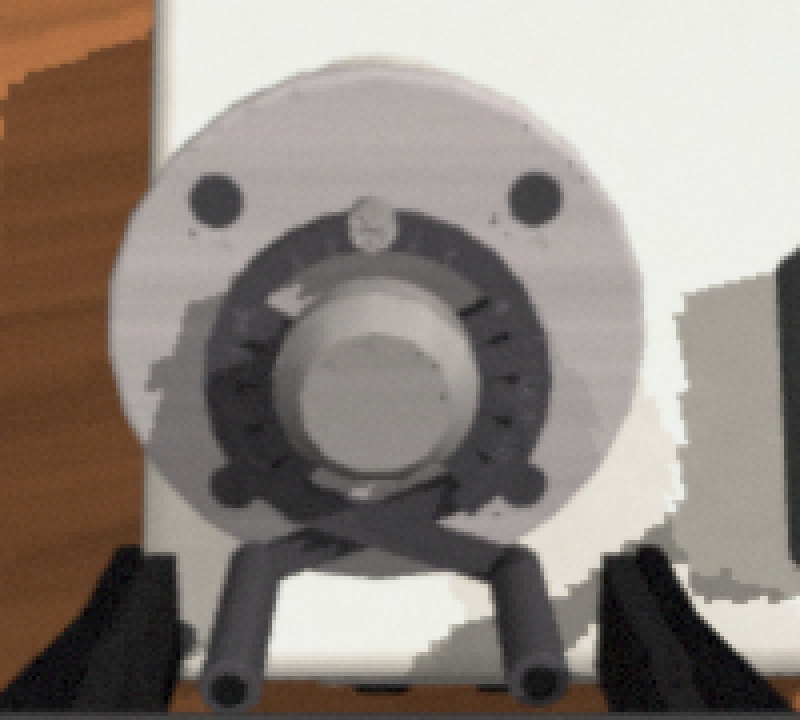

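Emit:
play_rows([
  [0,0,-0.3,0,0,0,66],
  [0,0,-0.8,0,0,0,66],
  [0,0,-1.6,0,0,0,66],
  [0,0,-2.6,0,0,0,66],
  [0,0,-3.5,0,0,0,66],
  [0,0,-4,0,0,0,66],
  [0,0,-4,0,0,0,66],
  [0,0,-4,0,0,0,66],
])

```text
time_s: 12.15
tcp_pos: [0.4371, -0.1104, 0.2367]
ee_rot: [[0.902, -0.164, 0.4], [-0.15, -0.986, -0.066], [0.405, -0.0, -0.914]]
wrist_force: [-0.7, 1.4, -0.7]
gripper_width: 0.759
```

```bash
python3 - <<'E'
from kin import *
s=st()
c=r.capture("wrist")
cv2.imwrite("pics/w11.png",cv2.resize(c["pixels"][40:220,220:420,::-1],None,fx=4,fy=4,interpolation=3))
cs=r.capture("scene")
cv2.imwrite("pics/s11.png",cv2.resize(cs["pixels"][130:230,170:290,::-1],None,fx=6,fy=6,interpolation=3))
E
```

```text
12.15 [ 0.4371 -0.1104  0.2367] yaw -9.4707731337706 j [ 12.1  -8.5 -42.8  15.3 -34.3  57.4] F [-0.7  1.4 -0.7] w 66.03203150713976
```

View pics/w11.png

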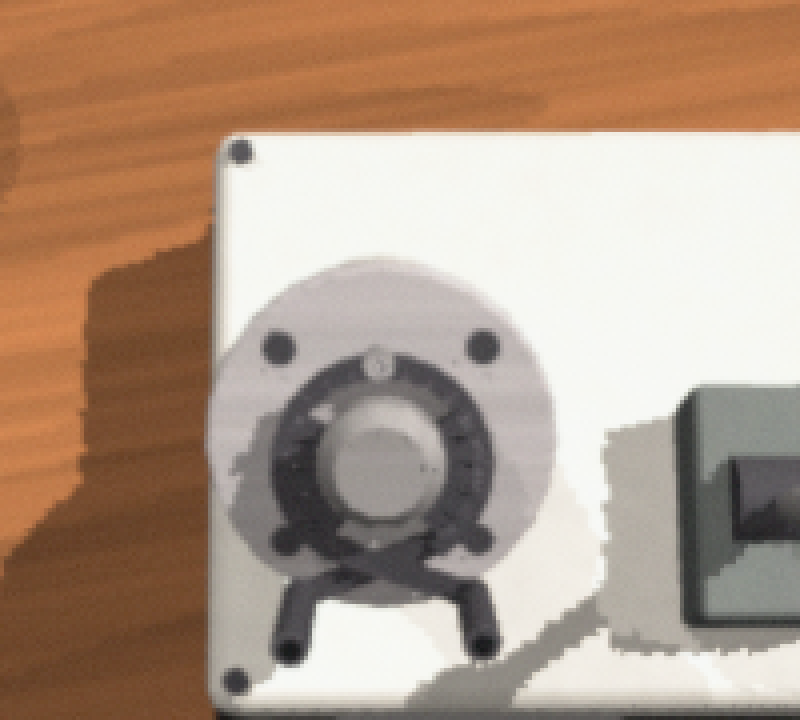

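View pics/s11.png

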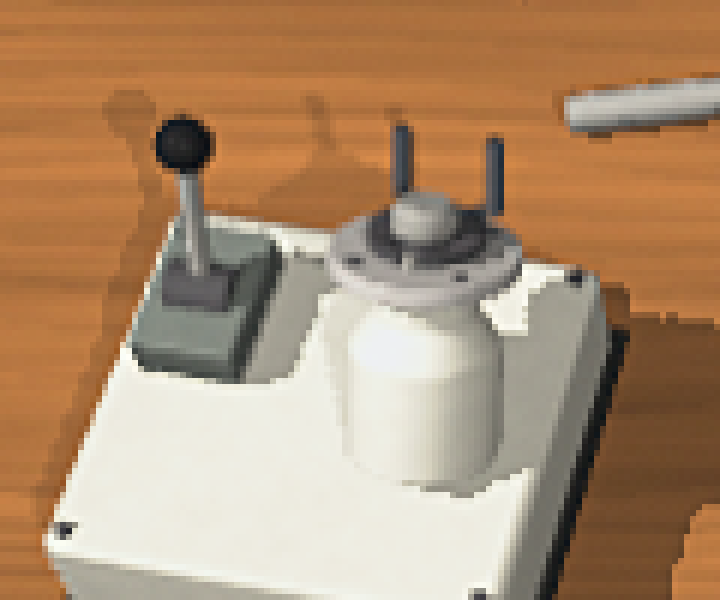

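```bash
python3 - <<'E'
from kin import *
s=r.sense(); c=r.capture("wrist"); cs=r.capture("scene")
f=lambda u,v:np.array((220+u/4,40+v/4)); g=lambda u,v:np.array((170+u/6,130+v/6))
o=np.array([.5174,-.1230,.15])
def P(v):
    cx,cy,h,yaw,ty,arm=v; Rr=Ro.from_euler('zy',[np.pi+yaw,ty]).as_matrix()
    def eye(sg):
        e=np.array([56,-22*sg,0])/1e3; t=sg*arm/2; e=Ro.from_euler('z',t).as_matrix()@e+[-.024,0,.036]; return e
    return [o+FS@(np.array([cx,cy,h])+Rr@x) for x in(eye(-1),eye(1),np.array([-.024,0,.006]))]
def F(v,w=True):
    p=P(v); e=[]
    # camera-left eye in wrist: tool -y = spindle +y
    L,Rr=(p[0],p[1]) if (FS.T@(p[0]-o))[1]>(FS.T@(p[1]-o))[1] else (p[1],p[0])
    e+=list(proj(c,L,s)-f(290,650))+list(proj(c,Rr,s)-f(484,648))+list(proj(c,p[2],s)-f(379,364))
    e+=list((proj(cs,L)-g(495,140))*.7)+list((proj(cs,Rr)-g(403,126))*.7)
    return np.array(e)
so=least_squares(F,[0,0,.002,0,0,.05]); print(np.round(so.x,4),so.cost,np.round(so.fun,2))
# lever
for t in("lever_tip","lever_base"):
    for n in("scene",): print(t,[(round(q["score"],2),np.round(q["centre"],3)) for q in r.spot_in(n,t)[:2]])
b=o+ frame(-9.35)@[0,0,0]; ys=FS[:,1]; B=o-.115*ys; B[2]=.066; print("base est",B)
x=np.array([np.cos(np.deg2rad(-9.35)),np.sin(np.deg2rad(-9.35)),0])
for a in(-.5,.5):
    tip=B+[0,0,.022]+.08*(np.sin(a)*x+np.cos(a)*np.array([0,0,1])); print(tip,(proj(cs,tip)-[170,130])*6)
E
```

```text
[-0.0042 -0.0004  0.0021  0.0209  0.0414  0.0371] 0.6600737223029561 [-0.23  0.36 -0.27 -0.22  0.21 -0.01 -0.61  0.04 -0.75  0.21]
lever_tip []
lever_base [(0.59, array([ 0.504, -0.23 ,  0.094]))]
base est [ 0.49871653 -0.23647215  0.066     ]
[ 0.46087205 -0.23024096  0.1582066 ] [190.86507546 130.67245352]
[ 0.53656101 -0.24270333  0.1582066 ] [133.39035189 271.35488487]
```

```bash
python3 - <<'E'
from kin import *
s=r.sense(); c=r.capture("wrist")
f=lambda u,v:np.array((220+u/4,40+v/4))
obs=[f(484,347),f(279,347),f(288,541),f(478,540)]
def P(v): return [np.array([v[0],v[1],.15])+FS@(.0331*np.array([np.cos(t),np.sin(t),0])) for t in np.deg2rad([-45,45,135,225])]
so=least_squares(lambda v:np.concatenate([proj(c,p,s)-q for p,q in zip(P(v),obs)]),[.517,-.123]);print(so.x,np.round(so.fun,2))
o=np.array([*so.x,.15])
big=cv2.resize(c["pixels"][40:220,220:420,::-1],None,fx=4,fy=4,interpolation=3)
def circ(cx,h,rr,col):
    q=[np.round((proj(c,o+FS@[cx+rr*np.cos(t),rr*np.sin(t),h],s)-[220,40])*4).astype(int) for t in np.linspace(0,6.3,60)]
    cv2.polylines(big,[np.array(q)],True,col,1)
circ(0,0,.042,(0,0,255));circ(0,.017,.0145,(0,0,255))
circ(0,.006,.025,(0,255,0));circ(-.003,.008,.025,(255,255,0))
cv2.imwrite("pics/w11f.png",cv2.resize(big[220:680,180:600],None,fx=1.3,fy=1.3))
E
```

```text
[ 0.51695606 -0.12320644] [ 0.15 -0.07  0.04  0.05 -0.38 -0.05  0.17  0.07]
```

View pics/w11f.png

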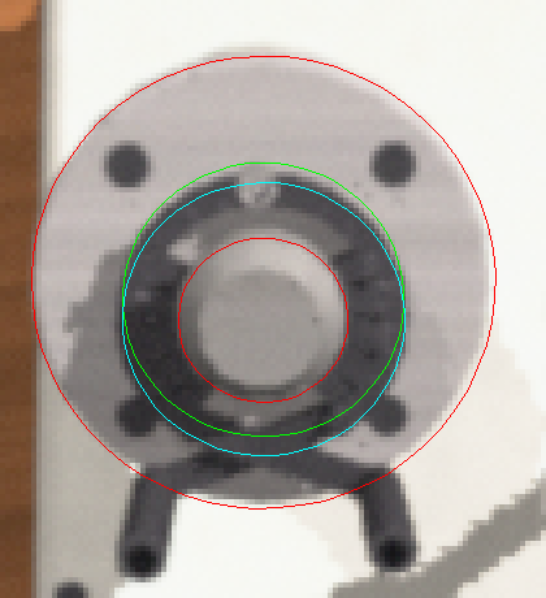

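Emit:
play_rows([
  [0,0,1.2,0,0,0,66],
  [0,0,2.4,0,0,0,66],
  [0,0,3.4,0,0,0,66],
  [0,0,3.96,0,0,0,66],
  [0,0,3.96,0,0,0,66],
  [0,0,3.96,0,0,0,50],
  [0,0,3.96,0,0,0,40],
  [0,0,3.96,0,0,0,30],
  [0,0,3.96,0,0,0,20],
  [0,0,3.96,0,0,0,5],
  [0,0,3.96,0,0,0,5],
  [0,0,3.96,0,0,0,5],
])

```text
time_s: 13.7
tcp_pos: [0.4767, -0.1171, 0.1466]
ee_rot: [[0.902, -0.165, 0.4], [-0.151, -0.986, -0.067], [0.405, 0.0, -0.914]]
wrist_force: [-1.2, -0.0, 0.7]
gripper_width: 0.228
```

```bash
python3 - <<'E'
from kin import *
s=st()
c=r.capture("wrist")
cv2.imwrite("pics/w12.png",cv2.resize(c["pixels"][90:270,220:420,::-1],None,fx=4,fy=4,interpolation=3))
E
```

```text
13.7 [ 0.4767 -0.1171  0.1466] yaw -9.478137072264083 j [  7.3   3.2 -51.   28.  -14.5  47.3] F [-1.2 -0.   0.7] w 19.812615013449197
```

View pics/w12.png

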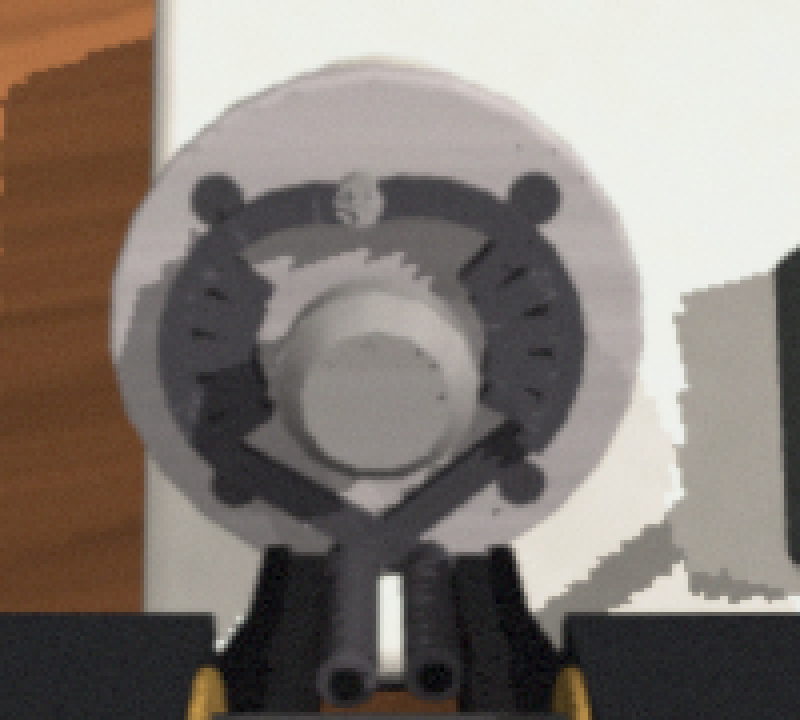

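Emit:
play_rows([
  [0.08,0,0.03,0,0,0,5],
  [0.16,0,0.05,0,0,0,5],
  [0.16,0,0.05,0,0,0,5],
  [0.16,0,0.06,0,0,0,26],
  [0.16,0,0.06,0,0,0,32],
  [0.16,0,0.06,0,0,0,38],
  [0.16,0,0.06,0,0,0,44],
  [0.16,0,0.06,0,0,0,50],
  [0.16,0,0.06,0,0,0,56],
  [0.16,0,0.06,0,0,0,62],
  [0.16,0,0.06,0,0,0,66],
  [0.16,0,0.06,0,0,0,66],
])

```text
time_s: 14.95
tcp_pos: [0.481, -0.1178, 0.1467]
ee_rot: [[0.902, -0.164, 0.4], [-0.15, -0.986, -0.067], [0.405, 0.0, -0.914]]
wrist_force: [0.6, -0.0, -0.1]
gripper_width: 0.742
```

Emit:
play_rows([
  [0,0,-0.3,0,0,0,68],
  [0,0,-0.8,0,0,0,68],
  [0,0,-1.6,0,0,0,68],
  [0,0,-2.6,0,0,0,68],
  [0,0,-3.5,0,0,0,68],
  [0,0,-4,0,0,0,68],
  [0,0,-4,0,0,0,68],
  [0,0,-4,0,0,0,68],
])

```text
time_s: 15.75
tcp_pos: [0.4409, -0.1111, 0.2378]
ee_rot: [[0.902, -0.164, 0.4], [-0.15, -0.986, -0.066], [0.405, -0.0, -0.914]]
wrist_force: [-0.2, 1.1, -0.7]
gripper_width: 0.787
```

```bash
python3 - <<'E'
from kin import *
s=st()
c=r.capture("wrist")
cv2.imwrite("pics/w13.png",cv2.resize(c["pixels"][90:210,250:390,::-1],None,fx=5.5,fy=5,interpolation=3))
np.save("w13.npy",c["pixels"])
cs=r.capture("scene")
cv2.imwrite("pics/s13.png",cv2.resize(cs["pixels"][130:200,190:270,::-1],None,fx=8,fy=8,interpolation=3))
E
```

```text
15.75 [ 0.4409 -0.1111  0.2378] yaw -9.47089175177676 j [ 11.9  -8.1 -42.2  15.1 -34.4  57.8] F [-0.2  1.1 -0.7] w 68.50207779571261
```

View pics/w13.png

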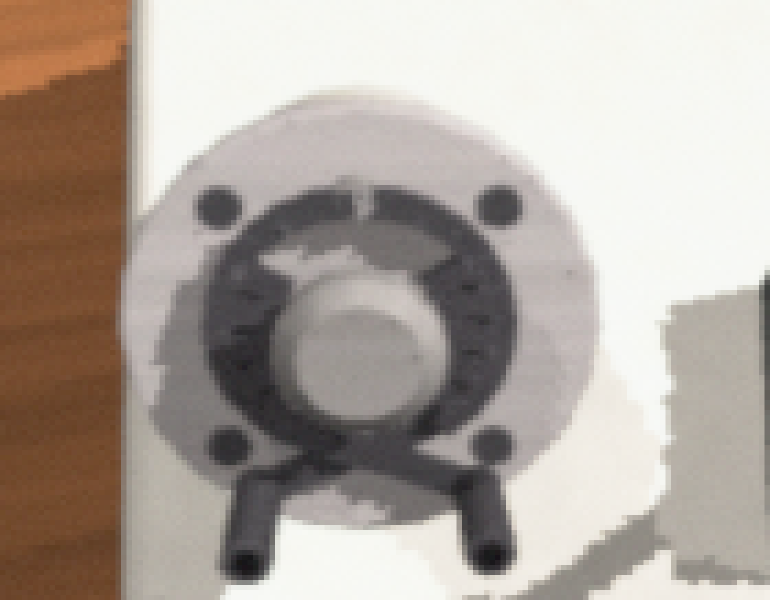

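View pics/s13.png

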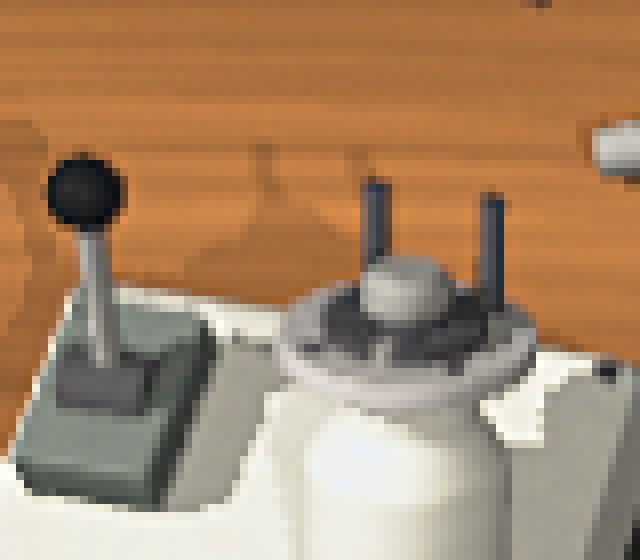

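```bash
python3 - <<'E'
from kin import *
s=r.sense(); c=r.capture("wrist"); cs=r.capture("scene")
f=lambda u,v:np.array((250+u/5.5,90+v/5)); g=lambda u,v:np.array((190+u/8,130+v/8))
obs=[f(500,206),f(219,206),f(230,445),f(491,445)]
def S(o): return [o+FS@(.0331*np.array([np.cos(t),np.sin(t),0])) for t in np.deg2rad([-45,45,135,225])]
def ringpts(o,v):
    cx,cy,h,yaw,ty,arm=v; Rr=Ro.from_euler('zy',[np.pi+yaw,ty]).as_matrix()
    def eye(sg):
        e=np.array([56,-22*sg,0])/1e3; return Ro.from_euler('z',sg*arm/2).as_matrix()@e+[-.024,0,.036]
    return [o+FS@(np.array([cx,cy,h])+Rr@x) for x in(eye(1),eye(-1),np.array([-.024,0,.006]))]
def F(w):
    o=np.array([w[0],w[1],.15]); e=[proj(c,p,s)-q for p,q in zip(S(o),obs)]
    L,R_,H=ringpts(o,w[2:8])
    e+=[proj(c,L,s)-f(246,563),proj(c,R_,s)-f(490,553),proj(c,H,s)-f(360,200)]
    d=w[8:10]  # scene pixel bias
    e+=[proj(cs,L)-g(492,200)-d,proj(cs,R_)-g(376,184)-d,(proj(cs,o+FS@[0,0,.022])-g(407,272)-d)]
    e+=[d*.2,[(w[4]-.001)*300,w[6]*8]]
    return np.concatenate(e)
so=least_squares(F,[.517,-.123,0,0,.002,0,0,.05,0,0]); print(np.round(so.x,4),so.cost);print(np.round(so.fun,2))
B=np.array([*so.x[:2],.15])
E
```

```text
[ 5.1670e-01 -1.2310e-01  1.4000e-03 -5.0000e-04  1.0000e-04  2.5300e-02
  3.6300e-02  9.5600e-02 -1.0109e+00 -4.7210e-01] 0.49768704416353793
[ 0.11 -0.2  -0.1  -0.08 -0.27  0.18  0.27  0.05  0.05 -0.31  0.19  0.53
 -0.27 -0.19 -0.12 -0.05  0.03  0.04  0.05 -0.01 -0.2  -0.09 -0.26  0.29]
```

```bash
python3 - <<'E'
from kin import *
s=r.sense(); c=dict(r.capture("wrist"))
o=np.array([.5167,-.1231,.15])
x0,y0,x1,y1=260,95,370,215; k=6.5
big=cv2.resize(c["pixels"][y0:y1,x0:x1,::-1],None,fx=k,fy=k,interpolation=3)
def circ(cx,h,rr,col):
    q=[np.round((proj(c,o+FS@[cx+rr*np.cos(t),rr*np.sin(t),h],s)-[x0,y0]+.5)*k).astype(int) for t in np.linspace(0,6.3,80)]
    cv2.polylines(big,[np.array(q)],True,col,1)
circ(0,0,.042,(0,0,255));circ(0,.017,.0145,(0,0,255));circ(0,.022,.0105,(0,0,255))
for t in np.deg2rad([45,135,225,315]): 
    u=(proj(c,o+FS@[.0331*np.cos(t),.0331*np.sin(t),0],s)-[x0,y0]+.5)*k; cv2.circle(big,tuple(int(a) for a in u),3,(0,0,255),-1)
circ(0,.006,.025,(0,255,0));circ(0.0015,.006,.025,(255,255,0));circ(0.003,.006,.025,(255,0,255))
cv2.imwrite("pics/w13f.png",big)
E
```

```text
(no output)
```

View pics/w13f.png

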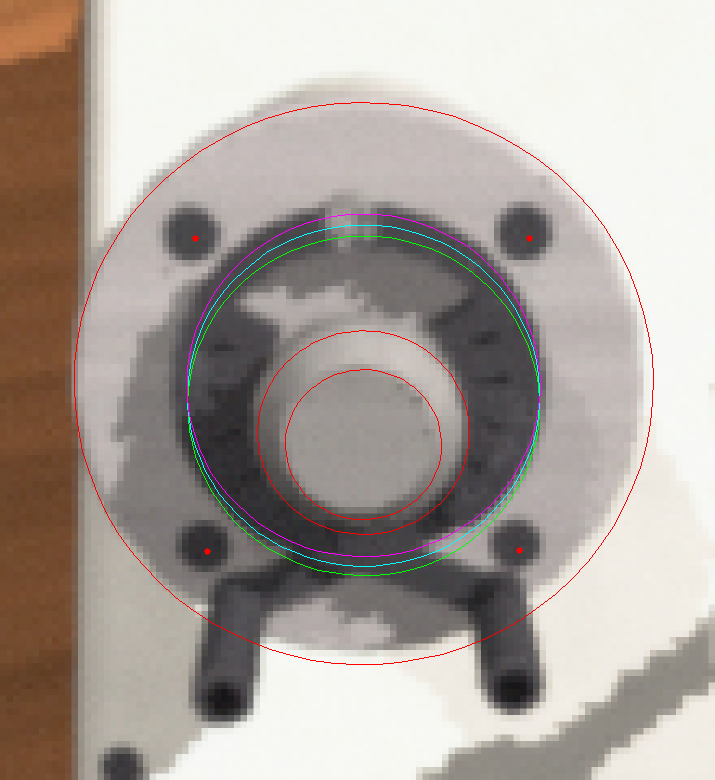

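Emit:
play_rows([
  [0,0,1.2,0,0,0,66],
  [0,0,2.4,0,0,0,66],
  [0,0,3.4,0,0,0,66],
  [0,0,3.98,0,0,0,66],
  [0,0,3.98,0,0,0,60],
  [0,0,3.98,0,0,0,50],
  [0,0,3.98,0,0,0,40],
  [0,0,3.98,0,0,0,30],
  [0,0,3.98,0,0,0,20],
  [0,0,3.98,0,0,0,5],
  [0,0,3.98,0,0,0,5],
  [-0.04,0,3.98,0,0,0,5],
])

```text
time_s: 17.2
tcp_pos: [0.4802, -0.1175, 0.1476]
ee_rot: [[0.901, -0.164, 0.401], [-0.15, -0.986, -0.067], [0.407, -0.0, -0.913]]
wrist_force: [-0.6, -1.1, 1.8]
gripper_width: 0.227
```

Emit:
play_rows([
  [-0.05,0,0.02,0,0,0,5],
  [-0.05,0,0.03,0,0,0,5],
  [-0.05,0,0.03,0,0,0,26],
  [-0.05,0,0.03,0,0,0,32],
  [-0.05,0,0.03,0,0,0,38],
  [-0.05,0,0.03,0,0,0,44],
  [-0.05,0,0.03,0,0,0,50],
  [-0.05,0,0.03,0,0,0,56],
  [-0.05,0,0.03,0,0,0,62],
  [-0.05,0,0.03,0,0,0,66],
  [-0.05,0,0.03,0,0,0,68],
  [-0.05,0,0.03,0,0,0,68],
])

```text
time_s: 18.4
tcp_pos: [0.4791, -0.1173, 0.1453]
ee_rot: [[0.902, -0.164, 0.4], [-0.15, -0.986, -0.067], [0.405, 0.0, -0.914]]
wrist_force: [-0.7, 0.3, -1.0]
gripper_width: 0.768
```

Emit:
play_rows([
  [0,0,-0.3,0,0,0,68],
  [0,0,-0.8,0,0,0,68],
  [0,0,-1.6,0,0,0,68],
  [0,0,-2.6,0,0,0,68],
  [0,0,-3.5,0,0,0,68],
  [0,0,-4,0,0,0,68],
  [0,0,-4,0,0,0,68],
  [0,0,-4,0,0,0,68],
])

```text
time_s: 19.2
tcp_pos: [0.439, -0.1107, 0.2366]
ee_rot: [[0.902, -0.164, 0.4], [-0.15, -0.986, -0.066], [0.405, -0.0, -0.914]]
wrist_force: [0.8, 0.1, -0.2]
gripper_width: 0.784
```

```bash
python3 - <<'E'
from kin import *
s=st(); c=dict(r.capture("wrist"))
o=np.array([.5167,-.1231,.15])
x0,y0,x1,y1=260,95,370,215; k=6.5
big=cv2.resize(c["pixels"][y0:y1,x0:x1,::-1],None,fx=k,fy=k,interpolation=3)
def circ(cx,h,rr,col):
    q=[np.round((proj(c,o+FS@[cx+rr*np.cos(t),rr*np.sin(t),h],s)-[x0,y0]+.5)*k).astype(int) for t in np.linspace(0,6.3,80)]
    cv2.polylines(big,[np.array(q)],True,col,1)
circ(0,.017,.0145,(0,0,255))
for t in np.deg2rad([45,135,225,315]): 
    u=(proj(c,o+FS@[.0331*np.cos(t),.0331*np.sin(t),0],s)-[x0,y0]+.5)*k; cv2.circle(big,tuple(int(a) for a in u),3,(0,0,255),-1)
circ(0,.006,.025,(0,255,0))
cv2.imwrite("pics/w14f.png",big)
E
```

```text
19.2 [ 0.439  -0.1107  0.2366] yaw -9.458073819016036 j [ 12.   -8.3 -42.6  15.3 -34.2  57.5] F [ 0.8  0.1 -0.2] w 68.16556247191247
```

View pics/w14f.png

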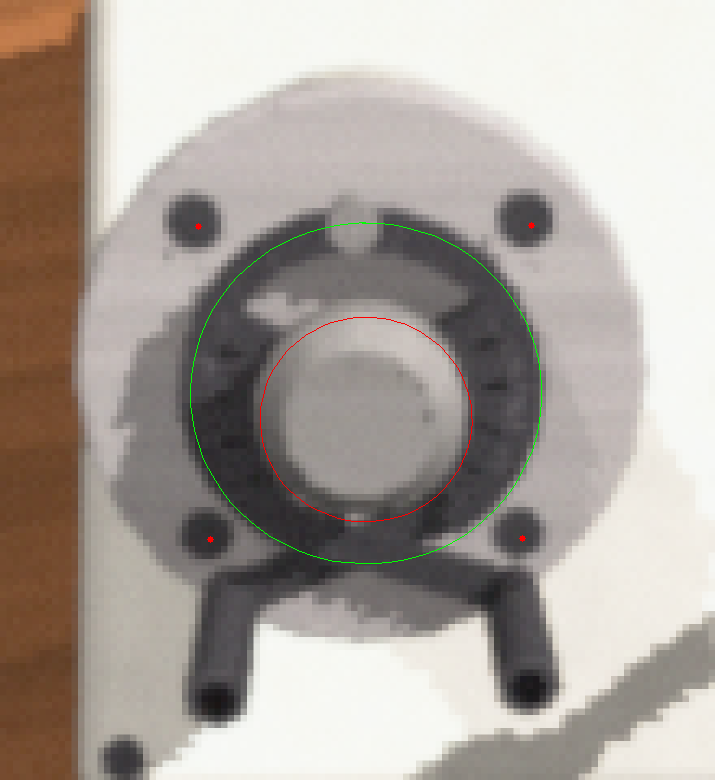

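```bash
python3 - <<'E'
from kin import *
cs=r.capture("scene"); ct=r.capture("top"); cw=r.capture("wrist")
def ball(c,n,guess):
    g=cv2.cvtColor(c["pixels"],cv2.COLOR_RGB2GRAY); x,y=[int(a) for a in proj(c,guess)]
    m=(g[y-20:y+20,x-20:x+20]<45).astype(np.uint8); k,l,st_,ce=cv2.connectedComponentsWithStats(m)
    i=1+np.argmax(st_[1:,4]); print(n,(x,y),st_[i],ce[i]+[x-20,y-20]); return ce[i]+[x-20,y-20]
G=np.array([.461,-.230,.158]); a=ball(cs,"s",G); b=ball(ct,"t",G)
so=least_squares(lambda X:np.r_[proj(cs,X)-a,proj(ct,X)-b],G); print(so.x,so.fun)
cv2.imwrite("pics/b.png",np.vstack([cv2.resize(cs["pixels"][135:185,180:260,::-1],None,fx=6,fy=6),cv2.resize(ct["pixels"][210:255,440:520,::-1],None,fx=6,fy=6)]))
yaw=-9.35
p=[.424,-.224,.25];R=down(yaw); s=st(); print(delta(p,R,s)); q,cst=ik(np.array(p),R,s["joints"]); print(np.round(q,1),cst)
for P in([.424,-.224,.145],[.52,-.24,.145]): q,cst=ik(np.array(P),R,q);print(np.round(q,1),cst)
E
```

```text
s (201, 151) [15 19  9  9 60] [200.16666667 153.81666667]
t (479, 245) [  3  29  18  11 148] [470.72297297 259.48648649]
[ 0.43624331 -0.23311622  0.11320323] [ 5.64275857  0.85161049  4.05143211 -0.29845433]
19.4 [ 0.4389 -0.1109  0.2359] yaw -9.451789907825836 j [ 12.   -8.2 -42.6  15.3 -34.3  57.5] F [-1.3  0.8 -1. ] w 68.03106152619037
[0.37, 4.56, -0.45, 0.01, -4.76, -0.02]
[ -8.4   6.5 -16.6   0.  -66.9  89. ] 3.362822283729636e-23
[ -8.4  12.3 -25.9  -0.  -51.8  89. ] 1.1758024623701021e-18
[ -8.6  20.9 -13.4  -0.  -55.8  89.2] 9.268333018401448e-24
```

View pics/b.png

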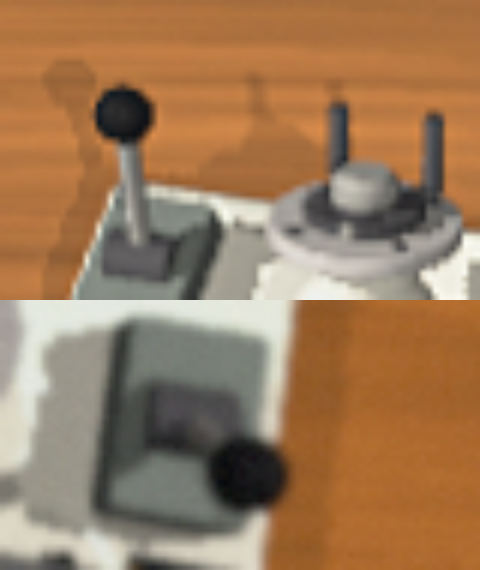

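Emit:
play_rows([
  [0,0.5,-1.0,0,-0.5,0,40],
  [0.1,1.8,-1.2,0,-1.7,0,20],
  [0.2,3.0,-1.2,0,-3.0,0,0],
  [0.3,4.2,-1.0,0,-4.2,0,0],
  [0.37,4.56,-0.45,0,-4.76,0,0],
  [0.37,4.56,-0.45,0,-4.76,0,0],
  [0.37,4.56,-0.45,0,-4.76,0,0],
])

```text
time_s: 20.1
tcp_pos: [0.424, -0.224, 0.2497]
ee_rot: [[0.986, -0.165, -0.001], [-0.165, -0.986, 0.0], [-0.001, -0.0, -1.0]]
wrist_force: [-0.5, 0.5, 0.1]
gripper_width: 0.227
```

```bash
python3 - <<'E'
from kin import *
s=st(); cs=r.capture("scene"); ct=r.capture("top"); cw=save("wrist","w15.png")
G=np.array([.461,-.230,.158]);a=np.array([200.1,153.8]);b=np.array([480.8,238.2])
so=least_squares(lambda X:np.r_[proj(cs,X)-a,proj(ct,X)-b],G); print(so.x,so.fun,proj(cw,so.x,s),proj(cw,G,s))
print(delta([.424,-.225,.145],down(-9.35),s))
E
```

```text
20.1 [ 0.424  -0.224   0.2497] yaw -9.506456275873045 j [ -8.4   6.5 -16.6  -0.  -66.9  88.9] F [-0.5  0.5  0.1] w 19.720632944122993
[ 0.47364792 -0.23028163  0.16597158] [ 0.25271355  0.04032082  0.18186585 -0.01365933] [313.99561035 144.0747028 ] [316.18177201 157.14439029]
[0.01, 0.04, 4.19, -0.0, 0.01, -0.03]
```

View pics/w15.png

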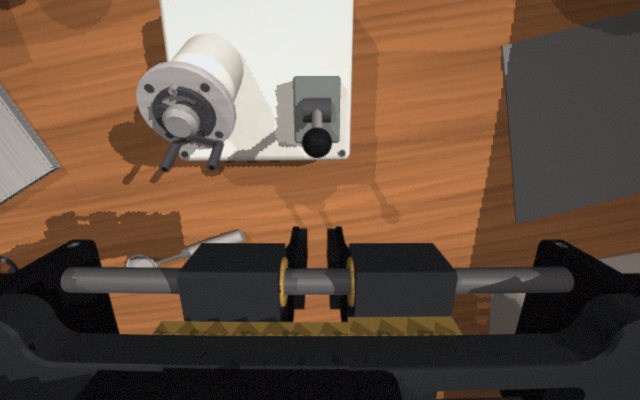

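Emit:
play_rows([
  [0,0.04,1.5,0,0,0,0],
  [0,0.04,3,0,0,0,0],
  [0,0.04,4.19,0,0,0,0],
  [0,0.04,4.19,0,0,0,0],
  [0.6,0.04,4.19,0,0,0,0],
  [1.1,0.04,4.19,0,0,0,0],
  [1.6,0.04,4.19,0,0,0,0],
  [2.1,0.04,4.19,0,0,0,0],
  [2.6,0.04,4.19,0,0,0,0],
  [3.1,0.04,4.19,0,0,0,0],
  [3.4,0.04,4.19,0,0,0,0],
  [3.4,0.04,4.19,0,0,0,0],
])

```text
time_s: 21.45
tcp_pos: [0.5094, -0.239, 0.1461]
ee_rot: [[0.986, -0.164, 0.002], [-0.164, -0.986, -0.001], [0.003, 0.0, -1.0]]
wrist_force: [0.9, -0.2, 0.1]
gripper_width: 0.003
```

```bash
python3 - <<'E'
from kin import *
s=st(); cw=save("wrist","w16.png"); cs=r.capture("scene")
cv2.imwrite("pics/s16.png",cv2.resize(cs["pixels"][100:220,150:290,::-1],None,fx=5,fy=5))
E
```

```text
21.45 [ 0.5094 -0.239   0.1461] yaw -9.446909878614052 j [ -8.6  19.8 -14.8   0.  -55.3  89.2] F [ 0.9 -0.2  0.1] w 0.22603866631444422
```

View pics/w16.png

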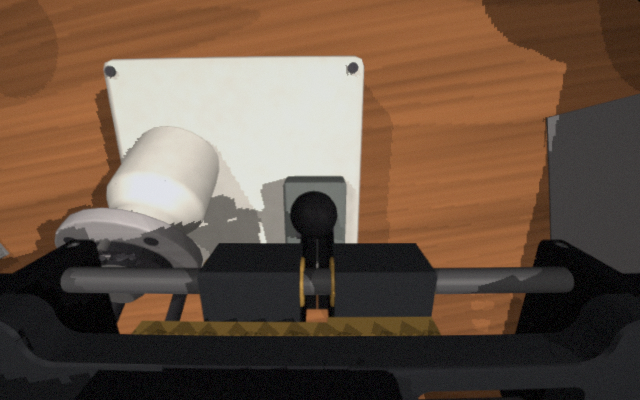

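View pics/s16.png

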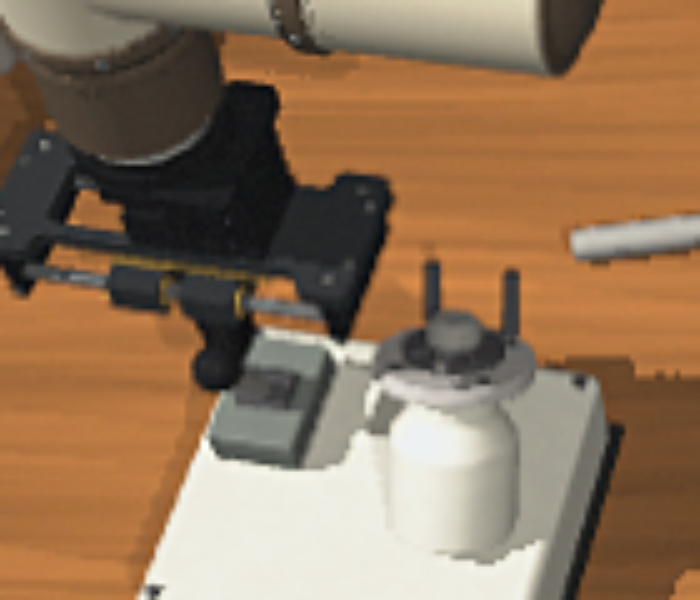

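```bash
cat > lev.py <<'E'
from kin import *
x=np.array([np.cos(np.deg2rad(-9.35)),np.sin(np.deg2rad(-9.35)),0])
def tip(a,B): return B+[0,0,.022]+.08*(np.sin(a-.5)*x+np.array([0,0,np.cos(a-.5)]))
E
python3 - <<'E'
from lev import *
s=r.sense(); cw=r.capture("wrist"); cs=r.capture("scene")
B=np.array([.498,-.2366,.066])
for a in(.0,.2,.5,.8,.9,1.): print(a,np.round(tip(a,B),3),np.round(proj(cw,tip(a,B),s),1),np.round(proj(cs,tip(a,B)),1))
E
```

```text
0.0 [ 0.46  -0.23   0.158] [315.7 322.4] [201.8 151.6]
0.2 [ 0.475 -0.233  0.164] [315.5 309.7] [199.5 154.5]
0.5 [ 0.498 -0.237  0.168] [315.3 278.9] [196.2 160.8]
0.8 [ 0.521 -0.24   0.164] [315.2 237.5] [193.5 169. ]
0.9 [ 0.529 -0.242  0.162] [315.1 222.8] [192.8 171.9]
1.0 [ 0.536 -0.243  0.158] [315.1 208.2] [192.2 175. ]
```

Emit:
play_rows([
  [0.1,0,0,0,0,0,0],
  [0.2,0,0,0,0,0,0],
  [0.2,0,0,0,0,0,0],
])

```text
time_s: 21.95
tcp_pos: [0.5131, -0.2396, 0.1464]
ee_rot: [[0.986, -0.164, 0.002], [-0.164, -0.986, -0.0], [0.002, -0.0, -1.0]]
wrist_force: [-1.3, 0.2, -0.9]
gripper_width: 0.002
```

Emit:
play_rows([
  [0.08,0,0,0,0,0,0],
  [0.16,0,0,0,0,0,0],
  [0.2,0,0,0,0,0,0],
  [0.2,0,0,0,0,0,0],
])

```text
time_s: 22.35
tcp_pos: [0.5141, -0.2398, 0.1461]
ee_rot: [[0.986, -0.165, -0.007], [-0.165, -0.986, 0.002], [-0.007, -0.001, -1.0]]
wrist_force: [-8.8, 3.1, 4.5]
gripper_width: 0.007
```

```bash
python3 - <<'E'
from lev import *
s=st(); cw=r.capture("wrist"); cv2.imwrite("pics/w17.png",cv2.resize(cw["pixels"][150:300,240:400,::-1],None,fx=4,fy=4))
B=np.array([.498,-.2366,.066])
for a in(.8,.9,1.): print(a,np.round((proj(cw,tip(a,B),s)-[240,150])*4,1))
E
```

```text
22.35 [ 0.5141 -0.2398  0.1461] yaw -9.482021417801928 j [ -8.7  20.5 -13.7  -0.  -56.2  89.2] F [-8.8  3.1  4.5] w 0.6411387989754189
0.8 [301.3 390.5]
0.9 [301.1 332.1]
1.0 [301.  273.8]
```

View pics/w17.png

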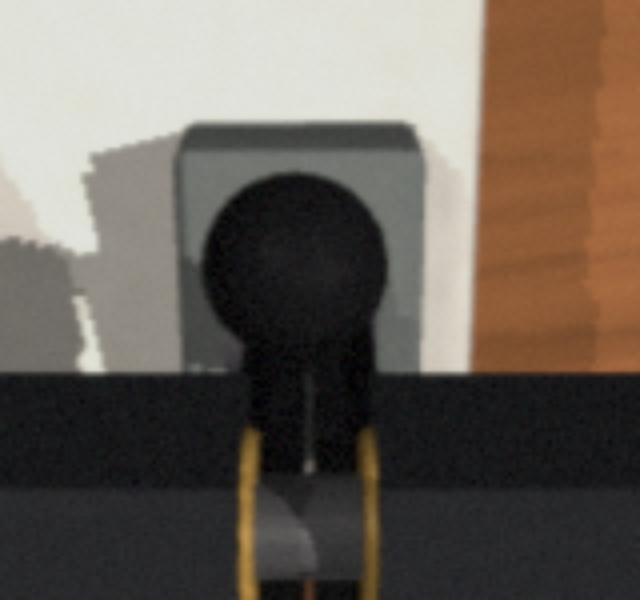

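Emit:
play_rows([
  [-0.4,0,0,0,0,0,0],
  [-1.4,0,0,0,0,0,0],
  [-2.6,0,-0.5,0,0,0,0],
  [-3.6,0,-2,0,0,0,0],
  [-4,0,-4,0,0,0,0],
  [-4,0,-5,0,0,0,0],
  [-4,0,-5,0,0,0,0],
  [-4,0,-5,0,0,0,0],
])

```text
time_s: 23.2
tcp_pos: [0.4196, -0.2239, 0.2719]
ee_rot: [[0.986, -0.164, 0.005], [-0.164, -0.986, -0.0], [0.005, -0.001, -1.0]]
wrist_force: [-0.2, -0.1, -0.4]
gripper_width: 0.003
```

```bash
python3 - <<'E'
from lev import *
s=st(); cw=save("wrist","w18.png"); cs=r.capture("scene"); ct=r.capture("top")
B=np.array([.498,-.2366,.066])
print([np.round((proj(cs,tip(a,B))-[170,130])*6) for a in(.8,.9,1.)],[np.round(proj(cw,tip(a,B),s)) for a in(.8,.9,1.)])
cv2.imwrite("pics/s18.png",cv2.resize(cs["pixels"][130:230,170:290,::-1],None,fx=6,fy=6))
E
```

```text
23.2 [ 0.4196 -0.2239  0.2719] yaw -9.462378005538719 j [ -8.5   5.1 -15.   -0.  -69.6  89. ] F [-0.2 -0.1 -0.4] w 0.23204605876404824
[array([141., 234.]), array([137., 252.]), array([133., 270.])] [array([316.,  80.]), array([316.,  71.]), array([316.,  63.])]
```

View pics/w18.png

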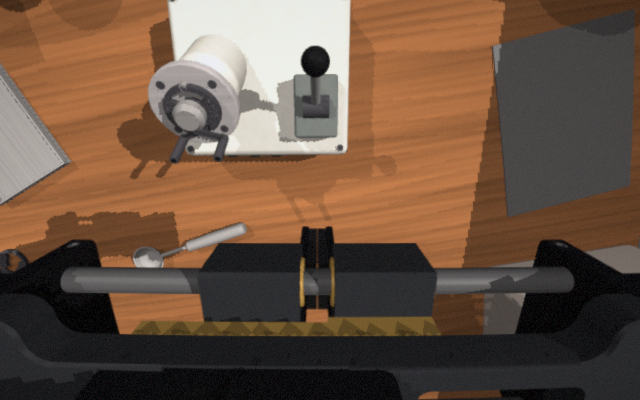

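View pics/s18.png

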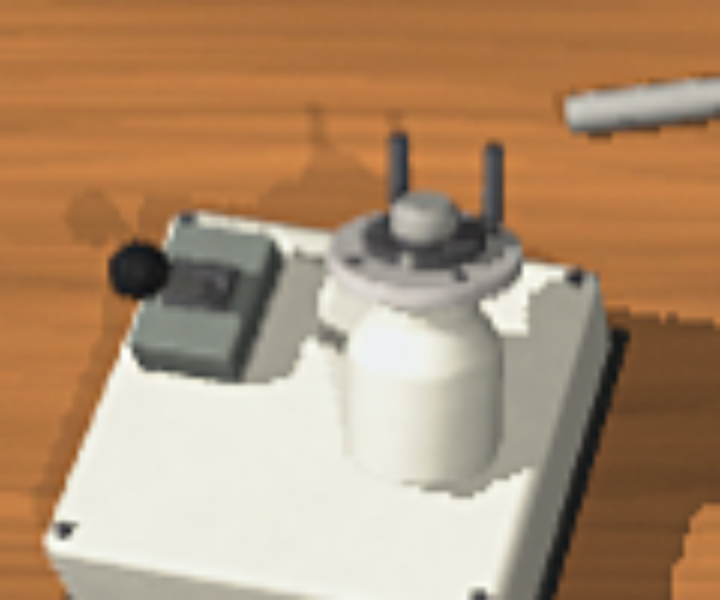

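```bash
python3 - <<'E'
from kin import *
c=dict(r.capture("wrist")); cs=r.capture("scene")
s=dict(tcp_pos=[.439,-.1107,.2366],ee_rot=Ro.from_matrix([[.902,-.164,.4],[-.15,-.986,-.066],[.405,0,-.914]]).as_matrix())
f=lambda u,v:np.array((260+u/6.5-.5,95+v/6.5-.5)); g=lambda u,v:np.array((170+u/6-.5,130+v/6-.5))
obs=[f(525,219),f(193,220),f(206,533),f(518,532)]
S=lambda o:[o+FS@(.0331*np.array([np.cos(t),np.sin(t),0])) for t in np.deg2rad([-45,45,135,225])]
def rp(o,v):
    cx,cy,h,yaw,ty,arm=v; Rr=Ro.from_euler('zy',[np.pi+yaw,ty]).as_matrix()
    eye=lambda sg:Ro.from_euler('z',sg*arm/2).as_matrix()@(np.array([56,-22*sg,0])/1e3)+[-.024,0,.036]
    return [o+FS@(np.array([cx,cy,h])+Rr@x) for x in(eye(1),eye(-1),np.array([-.024,0,.006]))]
def F(w):
    o=np.array([w[0],w[1],.15]); e=[proj(c,p,s)-q for p,q in zip(S(o),obs)]
    L,R_,H=rp(o,w[2:8]); d=w[8:10]
    e+=[proj(c,L,s)-f(216,702),proj(c,R_,s)-f(528,688),proj(c,H,s)-f(354,223)]
    e+=[proj(cs,L)-g(494,146)-d,proj(cs,R_)-g(398,134)-d,proj(cs,o+FS@[0,0,.022])-g(425,205)-d]
    e+=[d*.2,[(w[4]-.001)*200,w[6]*5]]
    return np.concatenate(e)
so=least_squares(F,[.517,-.123,0,0,.002,0,0,.05,0,0]); print(np.round(so.x,4),so.cost)
for t in("bowl","tub"): print(t,[(round(q["score"],2),np.round(q["centre"],3)) for q in r.spot_in("scene",t)[:1]])
E
```

```text
[ 5.179e-01 -1.224e-01  7.000e-04 -2.000e-04  2.900e-03  4.170e-02
 -2.150e-02  3.960e-02 -2.369e-01  3.447e-01] 0.20983995879389222
bowl [(0.65, array([0.743, 0.073, 0.029]))]
tub [(0.72, array([0.773, 0.26 , 0.097]))]
```

Ring fit: offset (0.7, -0.2) mm, underside about 3 mm above the plate, tilt about 0.02 rad and arm about 0.04 rad. The lever is at its stop, and the bowl and tub have not moved. I'm handing the job in.

```bash
python3 -c "
from station import r
print(r.finish_job())"
```

```text
the job is handed in; nothing more can be done
None
```

The ring is locked into the spindle's groove and the lever is thrown fully over to its far side. I handed the job in after about 23 s of the 43 s, and no verdict came back.

**What I did**
- I took the ring in the tray, the one farthest to the robot's right, and pinched its eyes from 70 to 20 mm. I lifted it spread and passed it over the spindle head.
- The wrist's fifth joint (j5) hit its limit when fully aligned with the spindle, so I placed the ring with the tool tilted 6° towards vertical.
- The first release left the ring about 2–4 mm downhill of the axis. I pinched it again and shifted it twice to centre it.
- I pushed the lever with closed fingers until it met its stop at about 9 N, then withdrew.

**Last checks**

| Check | Measured | Limit |
|---|---|---|
| Ring offset from the axis | 0.7 mm and -0.2 mm | 5 mm |
| Ring underside above the plate | about 3 mm | 6.5 mm |
| Ring tilt | about 0.02 rad | 0.15 rad |
| ring_arm | about 0.04 rad | 0.15 rad |
| Lever angle | about 1.0 rad | above 0.9 rad |

- The bowl and tub showed no movement beyond the trained networks' error of about 4 mm.
- The robot was clear of everything, with no wrist force beyond noise.

**Where the checks disagreed:** the ring's outline put it about 1.5 mm uphill, while the fit to its eyes put it near 0–0.7 mm. Both are inside the 5 mm limit.

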